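Clamp the herb jar in the one-handed cam vise

TASK

The cap of the herb jar (the one with the black-and-green label) is stuck, so get it ready for opening with one hand: stand it upright on the vise's board between the sliding jaw and the vee block and let go of it. Then take the crank's knob lightly and wind it clockwise until the roller drops into the brass-faced flat on the cam's nose, where the jaw stays tight by itself, and let go; feel for the flat, do not force the crank, and leave everything else where it is.

Things in the scene. Friction and masses are not known exactly. Their poses are not given: they have to be found in the camera images.
- herb_jar: the jar to clamp: upright cylindrical spice jar with a black screw cap and a black label with green leaves, 41 mm across, 105 mm tall, 0.11 kg; origin at the centre of its underside, z up through the cap. It and spice_jar may have changed places.
- vise: cam vise, held on the hob by suction feet: bamboo board 132 (x) x 270 (y) mm, top 22 mm above the hob. Origin on the hob under its middle; y, the clamping direction, to the left; yawed up to 0.2 rad. Along its middle line from right to left: camshaft with steel cam and crank, roller follower, buffer spring, white jaw, white vee block (jaw and vee rubber-faced, 50 mm high above the board)
- vise_seat (a point): point on the board's top, 22 mm above the hob, where the middle of the jar's foot is once the jar is fully home in the vee; 64 mm from the vise's origin along its +y. The open vise leaves the jar 14 mm of room along y: set down about 5 mm short of this point (towards the jaw) it touches neither side; the jaw then slides it home
- crank_axis (a point): point on the upright axis of camshaft and crank, 100 mm above the hob, 72 mm from the vise's origin along its -y. Within 90 mm of it only the knob is higher than 75 mm. The cam's nose has a brass-faced flat 0.4 rad wide: turned short of it, the crank springs back when let go; turned past it, the cam slips off and the jaw springs open
- crank: grey crank arm with knob, 60 mm between their axes; origin on the shaft axis 58 mm above the hob, x along the arm to the knob. Fast on the shaft, but at an angle to the cam that varies by 0.6 rad either way: its direction does not tell where the flat is. Starts within 1.2 rad of straight away from the robot; wound clockwise from above, by the right, to the robot's side, 2.7 to 4 rad in all
- knob_mid (a point): middle of the black knob: upright grip 20 to 22 mm thick, 71 to 123 mm above the hob (this point 101 mm), spinning freely, so the hand need not turn. Its pin bears 100 N (squeeze of both fingers and load added). It goes almost freely at first, then ever heavier against the buffer spring, up to about 9 N; on the flat the load vanishes in a few degrees and the crank is drawn on about 0.2 rad
- jaw: sliding jaw, moves along the vise's y on a buffer spring; origin at the foot of its rubber face, on the middle line, at the board's top. On the flat it presses the jar with about 35 N
- jaw_face (a point): middle of the jaw's rubber face, 25 mm above the board. It stops once it has the jar against the vee, well before the cam reaches its flat.
- spice_jar: bystander: the same kind of jar with a dark-blue and cream label, 41 mm across, 105 mm tall; origin at the centre of its underside
- honey_jar: bystander: honey jar with white lid, 64 mm across, 97 mm tall; origin at the centre of its underside
- mug: bystander: white mug, 78 mm across with a handle, 101 mm tall; origin under it
- fish_tin: bystander: flat tin, 86 mm across, 40 mm tall; origin at the centre of its underside
- teaspoon: bystander: steel teaspoon, 130 mm long, lying near the front edge; origin at its middle
- peeler: bystander: peeler with red handle, 170 mm long, lying near the front edge; origin at its middle
Mind the look-alikes: they are no part of the job. What is shaped like the herb_jar but purple is not meant.

How it is judged:
On the way:
1. the herb jar stands upright on the board between the open jaw and the vee, let go (x of herb_jar in the frame of vise_seat between -0.015 and 0.015 m and y of herb_jar in the frame of vise_seat between -0.017 and 0.006 m and angle between herb_jar's own z axis and vertical below 0.08 rad and z of herb_jar in the frame of vise_seat between -0.003 and 0.004 m and contact force between each of the arm, the fingers and herb_jar below 0.5 N and contact force between jaw and herb_jar below 5 N), for 0.2 s.
At the end, for the whole second after the job is handed in: the herb jar stands upright (within 0.08 rad) on the board, home in the vee (within 4 mm of the seat), and with the crank at rest and let go the jaw still presses it with more than 25 N, which it does only with the roller on the cam's flat (about 35 N) (contact force between jaw and herb_jar above 25 N and horizontal distance between herb_jar and vise_seat below 0.004 m and angle between herb_jar's own z axis and vertical below 0.08 rad and z of herb_jar in the frame of vise_seat between -0.003 and 0.004 m and angular speed of crank below 0.1 rad/s and linear speed of herb_jar below 0.02 m/s); the robot touches nothing.
It fails at once if the knob is squeezed or the crank forced with over 100 N in all (contact force between the fingers and crank above 100 N).
It fails at once if the herb jar is tipped over (angle between herb_jar's own z axis and vertical above 0.9 rad).
It fails at once if another thing on the hob is displaced by more than 30 mm (distance of any of spice_jar, honey_jar, mug, fish_tin, teaspoon, peeler from where it was at the start of the episode above 0.03 m).
It fails at once if one of the standing things is tipped over (angle between any of spice_jar, honey_jar, mug, fish_tin's own z axis and vertical above 0.5 rad).
It also fails if it takes over 64 s, if anything falls off the work surface, if the arm or the gripper's body presses on something with over 40 N, if the wrist force passes 120 N, or if a joint passes its speed limit or range.

ROBOT

A 6-joint arm with a two-finger parallel gripper is mounted at the origin on a cart in front of the work surface, level with it; the furniture and walls round the work are solid. World frame = base frame: x ahead of the robot, y to its left, z up, the work surface at z = 0. Lengths are in m, angles in rad, forces in N, time in s.
With the tool pointing down it reaches from about 0.35 to 1 m from the base axis. Payload 7.1 kg.
Tool frame: the origin (TCP) lies between the finger pads; the fingertips stand 14 mm ahead of it and the grasp point (between the pads) lies 5 mm behind it; z points along the fingers, y is the direction in which the jaws open and shut (so a half turn about z gives the same grasp; the last joint's range is limited). The gripper opens to 85 mm and grips with 20 to 120 N. Pads are 22 mm wide; open, the fingers measure 114 mm over their backs; the gripper's body (76 mm by 85 mm) begins 54 mm behind the grasp point. The pads swing forward as they close: fully open they stand 13 mm farther back than shut.
Start: joints at [-1.351, 0.423, 1.63, -0, 1.089, -0.019], TCP at [0.148, -0.607, 0.245] pointing down, gripper open.
Joint ranges: [-3, 3], [-0.9, 2.11], [0.09, 2.58], [-1.31, 4.45], [0.11, 2.69], [-2.54, 2.54]. Speed limits (rad/s): [2.39, 2.39, 3.01, 3.14, 3.14, 3.14].

INTERFACE

Orientations are given as [roll, pitch, yaw] about the fixed x, y, z axes, in that order (R = Rz(yaw) Ry(pitch) Rx(roll)).
In Python, from cell import get_obs, snapshot, camera_model, hand_in, outline_of gives the robot as it stands.
- The arm moves only by the tool move_arm, never from a script. Its argument "increments" is one flat list of numbers, 7 for each row, row after row: the shift along the tool's x, y, z in cm, then the turn, a rotation vector about the tool's x, y, z in rad, then the gripper's target within -1 to 1 (shut at 1, half-way at 0, fully open at -1). A call has exactly 10 rows; each row shifts and turns the commanded pose from where the row before left it, along the tool's axes as they then stand; what a row does not reach is not made up. A row lasts 1/12 s, in which the tool goes at most 41.7 mm and 7.16 degrees, less where a joint would pass 70% of its speed; a pose out of reach is approached as far as the arm can. A call is refused whole if a number of a shift passes 4.17 or a number of a turn 0.125, either way. A call with a gripper value outside its range is refused whole. The fingers move at their own pace and stop on an object; "force" is the grip in N (left out, the last holds). Time passes only in rows, so rows that do not move let the fingers close, or fill a call up. It gives the time, the measured TCP pose, the force and the opening at its end, in the units of the state.
- get_obs(): the state, without advancing time (a new reading comes with each control period).
- snapshot(name): name is "scene" or "top"; returns the picture (400x640x3 uint8, red, green, blue); there is no depth.
- camera_model(name): a dict with "intrinsics" (3x3 intrinsics, pixels), "k1" (the pictures are not rectified: a ray, as slopes to the right and down, at radius r is drawn at 1 + k1 r^2 times it, then the intrinsics apply), "origin" and "orientation" of the camera in the world. Camera axes: x right, y down, z forward; pixel columns grow to the right and rows downward; lengths in m; the calibration is good to about 2 mm. A picture is of the moment at which its call begins. camera_model takes no time and is no camera call.
- hand_in(): hands the job in, once; it reports no verdict.
Trained networks look in the newest picture that a camera, given by its name, has taken for a name from the list of things; names that differ only in an ending like _2 or _b are one class to them, and where a whole thing is asked for, a point or a joint stands for the part that bears it (a point fixed in the world has none). Each returns a list of dicts, best first, with "p" (0 to 1); they miss things now and then, are a little off and sometimes report something else, mostly with a low value. They report only what shows in the picture. A call takes as long as a camera call. They do not tell look-alikes from the thing itself.
- outline_of(name, camera): "region" (400x640 bool, what is visible of it) and "bbox" ([left, top, right, bottom] in pixels, round what is visible of it).
The state is a dict: "time": time; "q": joint angles; "joint_velocities": joint speeds; "joint_efforts": joint torques, N m; "ee_pos": TCP position; "orientation": TCP orientation; "contact_force": force on the tool from outside, world axes, zero at the start; "ft_torque": the same for the moment, N m; "grip_width": finger opening in m.
Only numpy, scipy, OpenCV 4.12 (cv2) and the standard library are available. Lean on these libraries where they do the work, as an engineer would, in place of code of your own. Each camera call takes 0.05 s, during which the arm holds its last target.

## Working session

There is one attempt and no reset: what is moved stays moved. The work goes in short steps, Python scripts to look and compute and a tool call to move; the robot and the scene stay as the last step left them, time stands still between calls to the robot, and variables do not carry over. Pictures are saved under pics/ and viewed, and the job is handed in when it is done.

Besides the shell and the picture viewer there is one more tool, called by a JSON object that holds its "method" and its "body". move_arm: Moves the arm, as the interface text tells. Its arguments: {"type":"object","properties":{"increments":{"type":"array","items":{"type":"number"}},"force":{"type":"number"}},"required":["increments"]}

```bash
mkdir -p pics; ls; python3 - <<'E'
from cell import *
import cv2
print(get_obs())
for n in("scene","top"):
    cv2.imwrite(f"pics/{n}0.png",snapshot(n)[:,:,::-1]); print(camera_model(n))
E
```

```text
pics
{'time': 0.0, 'q': array([-1.35097397e+00,  4.23829215e-01,  1.63067159e+00, -8.81095846e-06,
        1.08862543e+00, -1.90219314e-02]), 'joint_velocities': array([ 0.00102402,  0.00032673,  0.00038985,  0.00168231,  0.00041355,
       -0.00089988]), 'joint_efforts': array([-1.30571258e-03, -5.57395005e+01, -2.81745315e+01, -2.11077604e-04,
        7.32394328e-03, -2.19834595e-05]), 'ee_pos': array([ 0.14775837, -0.60674702,  0.24456018]), 'orientation': array([-3.14005920e+00, -2.13711893e-05,  2.38848362e-01]), 'contact_force': array([-0.90168876,  0.6853216 , -0.80993054]), 'ft_torque': array([-0.06605899, -0.05230565,  0.05758752]), 'grip_width': 0.08503314558037715}
{'intrinsics': array([[399.62375256,   0.        , 328.2814787 ],
       [  0.        , 399.62375256, 197.94289514],
       [  0.        ,   0.        ,   1.        ]]), 'k1': -0.008789138306185136, 'origin': array([-0.12831152,  0.41217983,  0.48299941]), 'orientation': array([-2.05262064, -0.00352461, -2.11679297])}
{'intrinsics': array([[457.2049605 ,   0.        , 327.50812701],
       [  0.        , 457.2049605 , 204.02992568],
       [  0.        ,   0.        ,   1.        ]]), 'k1': 0.018717089402356817, 'origin': array([0.33425393, 0.02105297, 1.26756315]), 'orientation': array([-2.95825813, -0.02003286, -1.55197534])}
```

View pics/scene0.png

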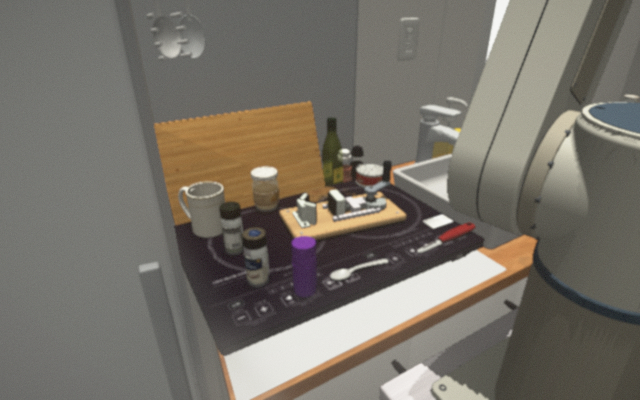

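View pics/top0.png

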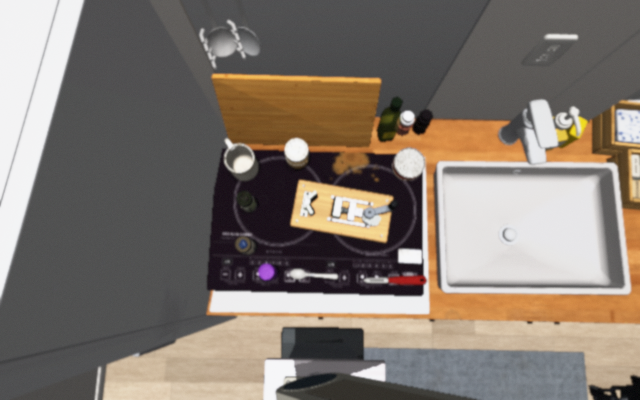

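```bash
cat > h.py <<'E'
import numpy as np, cv2
from scipy.spatial.transform import Rotation as R
from cell import *
def ray(cam,uv):
    m=camera_model(cam);K=m["intrinsics"];k=m["k1"]
    d=np.array([(uv[0]-K[0,2])/K[0,0],(uv[1]-K[1,2])/K[1,1]]);s=d.copy()
    for _ in range(20): s=d/(1+k*(s@s))
    return m["origin"],R.from_euler('xyz',m["orientation"]).as_matrix()@np.array([s[0],s[1],1])
def at(cam,uv,z):
    o,d=ray(cam,uv); return o+d*(z-o[2])/d[2]
def proj(cam,p):
    m=camera_model(cam);K=m["intrinsics"]
    c=(np.atleast_2d(p)-m["origin"])@R.from_euler('xyz',m["orientation"]).as_matrix()
    s=c[:,:2]/c[:,2:];s=s*(1+m["k1"]*(s**2).sum(1,keepdims=True))
    return s@K[:2,:2].T+K[:2,2]
def crop(img,box,f,name):
    l,t,r,b=box
    cv2.imwrite(name,cv2.resize(img[t:b,l:r],None,fx=f,fy=f,interpolation=cv2.INTER_CUBIC)[:,:,::-1])
E
python3 - <<'E'
from h import *
s=snapshot("scene");t=snapshot("top")
crop(s,(170,150,330,300),5,"pics/s1.png");crop(s,(270,150,430,250),5,"pics/s2.png");crop(t,(205,130,435,300),3.4,"pics/t1.png")
for n in("herb_jar","spice_jar","vise","crank","knob_mid","jaw","honey_jar","mug","fish_tin"):
  for c in("scene","top"):
    for d in outline_of(n,c)[:3]:
        ys,xs=np.nonzero(d["region"]); print(n,c,round(d["p"],2),d["bbox"],xs.mean().round(1),ys.mean().round(1))
print(get_obs()["time"])
E
```

```text
herb_jar scene 0.61 [290.3, 237.4, 317.4, 296.6] 304.2 265.5
herb_jar top 0.6 [235.0, 193.5, 256.5, 211.3] 246.3 201.7
herb_jar top 0.55 [258.2, 263.0, 276.9, 282.8] 267.7 272.1
spice_jar scene 0.59 [245.4, 226.2, 270.3, 285.9] 255.8 256.0
spice_jar scene 0.39 [179.8, 179.4, 227.9, 237.6] 203.7 206.8
spice_jar top 0.53 [235.9, 237.8, 256.9, 255.6] 245.4 245.8
vise scene 0.92 [279.0, 158.7, 406.2, 239.0] 342.9 211.3
vise scene 0.39 [329.9, 190.5, 347.2, 215.4] 336.8 202.4
vise top 0.71 [294.7, 180.0, 401.2, 240.8] 342.3 211.3
crank scene 0.92 [364.9, 158.4, 391.3, 195.2] 380.7 179.2
crank top 0.73 [366.6, 201.0, 400.7, 216.8] 381.2 209.4
knob_mid scene 0.54 [247.9, 227.4, 270.7, 286.0] 256.0 256.1
knob_mid scene 0.47 [382.7, 160.7, 392.2, 179.6] 386.6 169.5
knob_mid top 0.43 [388.1, 202.4, 400.8, 207.7] 392.4 205.0
knob_mid top 0.39 [223.9, 137.5, 261.4, 181.9] 240.5 160.4
jaw scene 0.84 [327.2, 189.7, 345.1, 215.9] 336.1 202.7
jaw scene 0.52 [281.5, 163.4, 408.6, 237.7] 343.5 211.1
jaw top 0.55 [329.9, 199.4, 343.7, 217.2] 336.4 207.8
honey_jar scene 0.89 [249.6, 163.1, 277.5, 210.0] 264.9 187.7
honey_jar scene 0.74 [179.8, 180.3, 226.9, 238.1] 204.0 206.7
honey_jar top 0.61 [284.5, 135.3, 313.6, 171.7] 296.7 153.5
mug scene 0.88 [179.3, 179.6, 227.8, 236.7] 203.7 207.2
mug scene 0.19 [364.2, 156.6, 391.1, 195.5] 381.4 178.9
mug top 0.91 [222.8, 138.5, 261.6, 182.0] 240.6 161.0
fish_tin scene 0.78 [355.8, 164.0, 382.4, 185.7] 369.0 173.7
fish_tin scene 0.17 [222.3, 199.2, 243.3, 255.9] 232.0 226.7
fish_tin top 0.75 [391.7, 144.1, 427.9, 180.0] 408.2 163.5
1.1
```

View pics/s1.png

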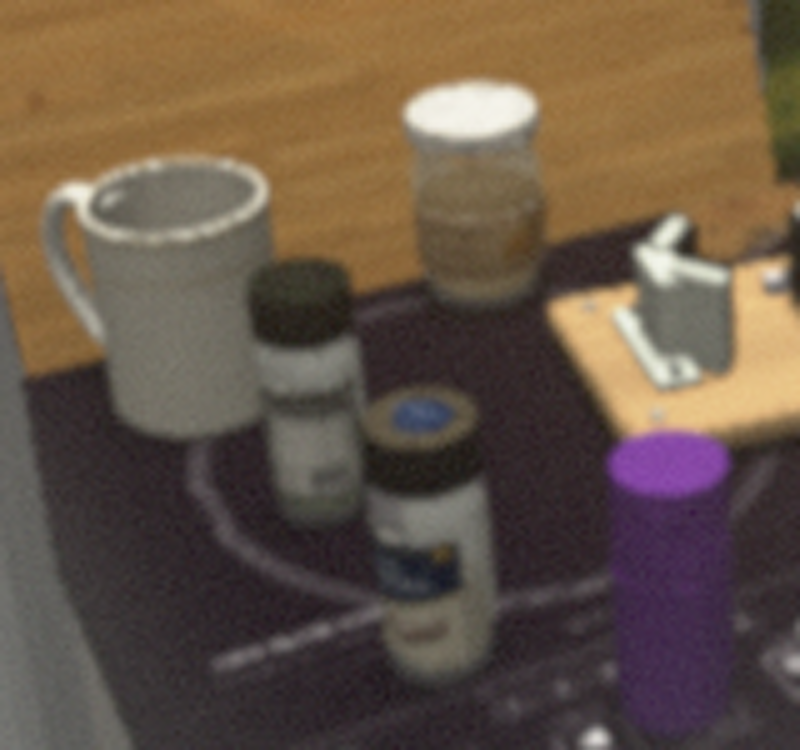

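View pics/s2.png

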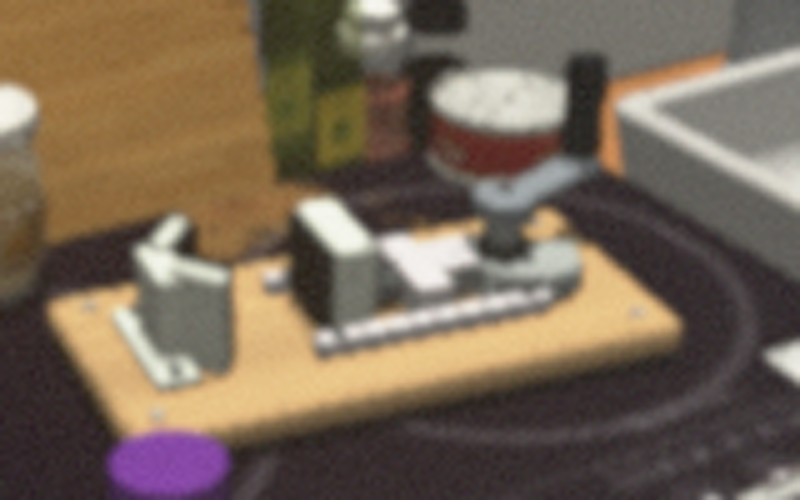

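View pics/t1.png

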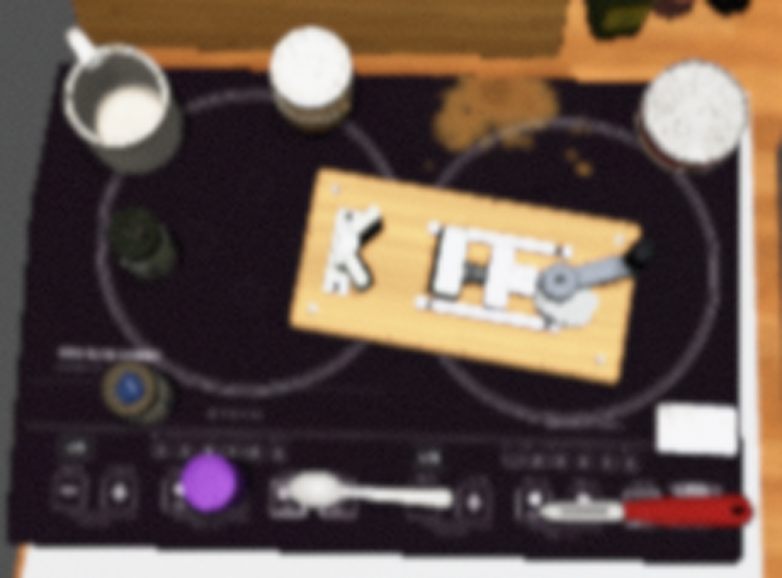

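```bash
python3 - <<'E'
from h import *
from scipy.optimize import minimize, least_squares
t=snapshot("top");s=snapshot("scene")
# jar: cap circle & foot
for cam in("top","scene"):
  for d in outline_of("herb_jar",cam): print(cam,d["p"],d["bbox"])
d=[d for d in outline_of("herb_jar","top") if d["bbox"][1]<230][0]
reg=d["region"]
# fit jar silhouettes (cylinder) to region
def sil(cam,p,r=.0205,z0=0,z1=.105):
    a=np.linspace(0,2*np.pi,60)
    P=np.concatenate([np.c_[p[0]+r*np.cos(a),p[1]+r*np.sin(a),0*a+z] for z in(z0,z1)])
    h=cv2.convexHull(proj(cam,P).astype(np.float32))
    m=np.zeros((1600,2560),np.uint8);cv2.fillPoly(m,[np.round(h*4+1.5).astype(int)],1)
    return cv2.resize(m.astype(np.float32),(640,400),interpolation=cv2.INTER_AREA)
p0=at("top",[243,199],.105)[:2];print(p0)
f=minimize(lambda p:np.abs(sil("top",p)-reg).sum(),p0,method="Nelder-Mead",options=dict(initial_simplex=[p0,p0+[.01,0],p0+[0,.01]]));print("jar",f.x,f.fun,reg.sum())
# board by rectangle, using vise region in top + colour
hsv=cv2.cvtColor(t,cv2.COLOR_RGB2HSV)
roi=np.zeros(reg.shape,bool);roi[172:248,285:408]=1
bright=(t.max(2)>75)&roi
# vise non-board parts are within too; except knob
n,lab,st,_=cv2.connectedComponentsWithStats(bright.astype(np.uint8))
k=1+np.argmax(st[1:,4]);m=lab==k;print(st[k])
cv2.imwrite("pics/bm.png",cv2.resize(m.astype(np.uint8)[165:255,280:412]*255,None,fx=4,fy=4))
def board(cam,q):
    c,sn=np.cos(q[2]),np.sin(q[2]);Rm=np.array([[c,-sn],[sn,c]])
    P=np.array([[x,y] for x in(-.066,.066) for y in(-.135,.135)])@Rm.T+q[:2]
    P=np.concatenate([np.c_[P,0*P[:,0]+z] for z in(0.005,.022)])
    h=cv2.convexHull(proj(cam,P).astype(np.float32))
    mm=np.zeros((1600,2560),np.uint8);cv2.fillPoly(mm,[np.round(h*4+1.5).astype(int)],1)
    return cv2.resize(mm.astype(np.float32),(640,400),interpolation=cv2.INTER_AREA)
c0=at("top",[343,211],.022)[:2];print(c0)
best=None
for a in(-.2,-.1,0,.1,.2):
    p=np.r_[c0,a]
    f=minimize(lambda q:(np.abs(board("top",q)-m)).sum(),p,method="Nelder-Mead",options=dict(initial_simplex=[p,p+[.01,0,0],p+[0,.01,0],p+[0,0,.08]]))
    if best is None or f.fun<best.fun:best=f
print("board",best.x,best.fun,m.sum())
q=best.x
# check: overlays
def V(x,y,z): c,sn=np.cos(q[2]),np.sin(q[2]);return [q[0]+c*x-sn*y,q[1]+sn*x+c*y,z]
print("seat",V(0,.064,.022),"axis",V(0,-.072,.1))
for cam,img,box,fa in(("top",t,(285,172,408,248),6),("scene",s,(270,150,430,250),5)):
    im=cv2.resize(img[box[1]:box[3],box[0]:box[2]],None,fx=fa,fy=fa,interpolation=cv2.INTER_CUBIC)
    pts=proj(cam,[V(x,y,.022) for x,y in((-.066,-.135),(.066,-.135),(.066,.135),(-.066,.135),(0,-.135),(0,.135))]+[V(0,.064,.022),V(0,-.072,.058),V(0,-.072,.022)])
    pts=((pts-np.array(box[:2])+.5)*fa).astype(int)
    cv2.polylines(im,[pts[:4]],True,(255,0,0));cv2.line(im,pts[4].tolist(),pts[5].tolist(),(0,0,255))
    for p in pts[6:]:cv2.circle(im,p.tolist(),4,(0,255,0),1)
    cv2.imwrite(f"pics/ov_{cam}.png",im[:,:,::-1])
# knob
for c in("top","scene"):
  for d in outline_of("knob_mid",c): print(c,d["p"],d["bbox"])
E
```

```text
top 0.83 [235.7, 191.8, 253.3, 216.9]
top 0.48 [256.9, 262.5, 277.5, 281.5]
top 0.41 [365.5, 199.2, 398.6, 219.0]
scene 0.97 [291.5, 239.5, 318.4, 294.5]
scene 0.68 [219.7, 199.0, 241.5, 256.0]
[0.55853958 0.22013459]
jar [0.56020856 0.21850141] 31.3125 304
[ 290  179  104   64 4790]
[ 0.54704313 -0.04275764]
board [ 0.54988002 -0.03871689 -0.15937575] 171.5625 4790
seat [np.float64(0.5600369432930851), np.float64(0.024472007461660714), 0.022] axis [np.float64(0.5384534846978272), np.float64(-0.10980440265965133), 0.1]
scene 0.5 [385.6, 162.6, 391.9, 179.2]
```

View pics/ov_top.png

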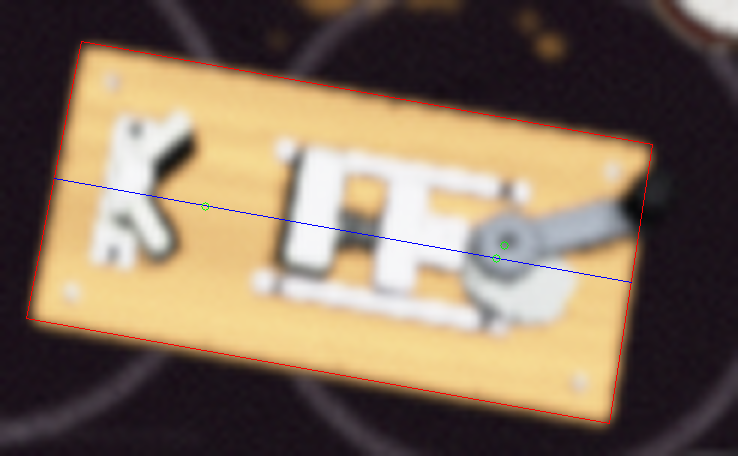

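View pics/ov_scene.png

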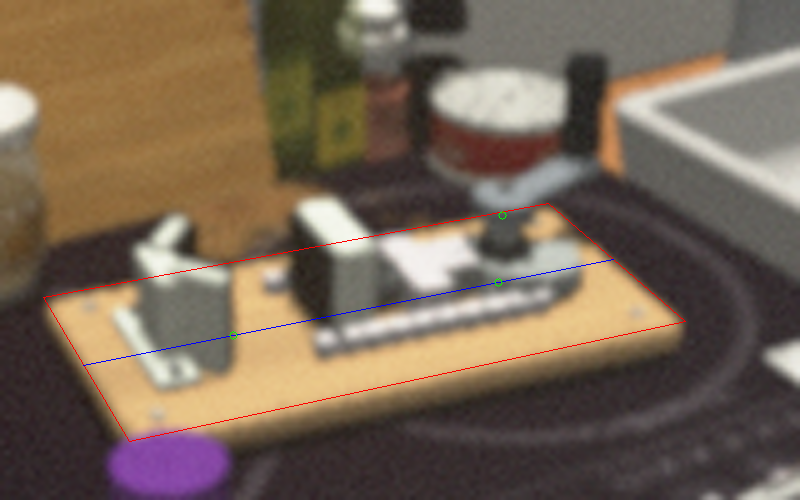

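```bash
python3 - <<'E'
from h import *
from scipy.optimize import minimize, least_squares
s=snapshot("scene");t=snapshot("top")
def hull(cam,p,r,z0,z1):
    a=np.linspace(0,2*np.pi,60)
    P=np.concatenate([np.c_[p[0]+r*np.cos(a),p[1]+r*np.sin(a),0*a+z] for z in(z0,z1)])
    return proj(cam,P)
for cam in("top","scene"):
    h=hull(cam,(.560,.2185),.0205,0,.105);print(cam,h.min(0),h.max(0))
print("mug",at("top",[239,159.5],.1), "honey",at("top",[296.5,149],.097),"spice",at("top",[243,243.5],.105))
ax=np.array([.5385,-.1098])
for a in np.arange(-.2,1.4,.1):  # angle right of ahead
    k=ax+.06*np.array([np.cos(-a),np.sin(-a)])
    h=hull("top",k,.0105,.071,.123);g=hull("scene",k,.0105,.071,.123)
    print(a.round(2),k.round(3),"top",h.min(0).round(1),h.max(0).round(1),"scene",g.min(0).round(1),g.max(0).round(1))
crop(t,(355,185,410,230),12,"pics/k_t.png");crop(s,(355,150,400,205),11,"pics/k_s.png")
p=(.560,.2185)
im=cv2.resize(s[190:270,180:290],None,fx=6,fy=6,interpolation=cv2.INTER_CUBIC)
h=((hull("scene",p,.0205,0,.105)-[180,190]+.5)*6).astype(int);cv2.polylines(im,[h[:60],h[60:]],True,(255,0,0));cv2.imwrite("pics/j_s.png",im[:,:,::-1])
im=cv2.resize(t[180:230,220:270],None,fx=10,fy=10,interpolation=cv2.INTER_CUBIC)
h=((hull("top",p,.0205,0,.105)-[220,180]+.5)*10).astype(int);cv2.polylines(im,[h[:60],h[60:]],True,(255,0,0));cv2.imwrite("pics/j_t.png",im[:,:,::-1])
E
```

```text
top [235.68004366 190.69425758] [256.99209716 212.92863939]
scene [219.27803167 200.76240138] [245.53622804 255.56638493]
mug [0.66513947 0.2369782  0.1       ] honey [0.69868391 0.08694179 0.097     ] spice [0.4437032  0.21408603 0.105     ]
-0.2 [ 0.597 -0.098] top [360.8 181.6] [370.9 193.8] scene [347.6 158.1] [357.  181.4]
-0.1 [ 0.598 -0.104] top [363.  181.3] [373.2 193.5] scene [349.4 157.5] [358.8 180.7]
0.0 [ 0.598 -0.11 ] top [365.3 181.3] [375.5 193.4] scene [351.4 157. ] [360.8 180.2]
0.1 [ 0.598 -0.116] top [367.5 181.5] [377.8 193.6] scene [353.4 156.6] [362.9 179.7]
0.2 [ 0.597 -0.122] top [369.7 181.8] [380.1 194. ] scene [355.6 156.2] [365.1 179.3]
0.3 [ 0.596 -0.128] top [371.9 182.5] [382.4 194.5] scene [357.9 156. ] [367.5 179. ]
0.4 [ 0.594 -0.133] top [374.  183.3] [384.6 195.3] scene [360.3 155.8] [369.9 178.8]
0.5 [ 0.591 -0.139] top [376.  184.3] [386.7 196.3] scene [362.6 155.7] [372.3 178.7]
0.6 [ 0.588 -0.144] top [377.9 185.6] [388.7 197.5] scene [365.1 155.7] [374.8 178.7]
0.7 [ 0.584 -0.148] top [379.7 187. ] [390.5 198.9] scene [367.5 155.8] [377.3 178.8]
0.8 [ 0.58  -0.153] top [381.3 188.6] [392.2 200.4] scene [369.9 156. ] [379.8 179. ]
0.9 [ 0.576 -0.157] top [382.8 190.3] [393.8 202.1] scene [372.3 156.3] [382.2 179.4]
1.0 [ 0.571 -0.16 ] top [384.1 192.2] [395.2 204. ] scene [374.6 156.7] [384.7 179.8]
1.1 [ 0.566 -0.163] top [385.2 194.2] [396.3 205.9] scene [376.9 157.1] [387.  180.3]
1.2 [ 0.56  -0.166] top [386.2 196.3] [397.3 207.9] scene [379.  157.7] [389.3 180.9]
1.3 [ 0.555 -0.168] top [386.9 198.5] [398.1 210.1] scene [381.1 158.3] [391.4 181.6]
```

View pics/j_s.png

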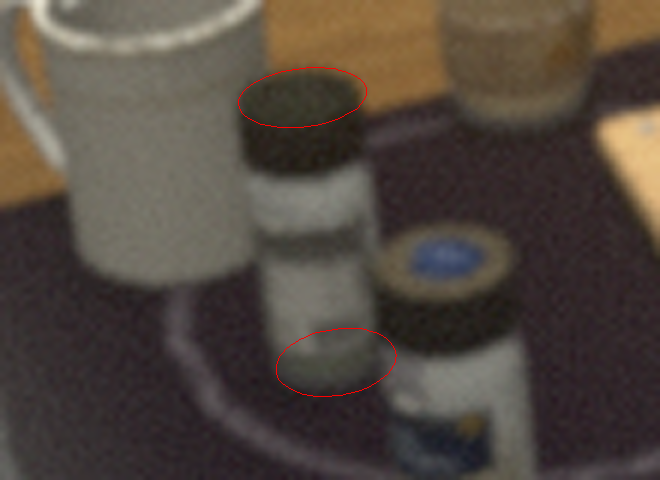

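View pics/j_t.png

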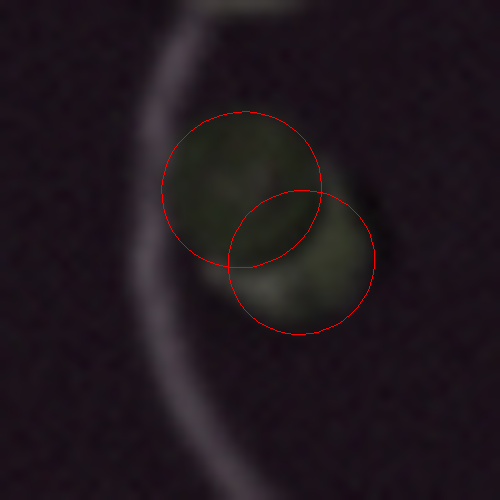

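View pics/k_t.png

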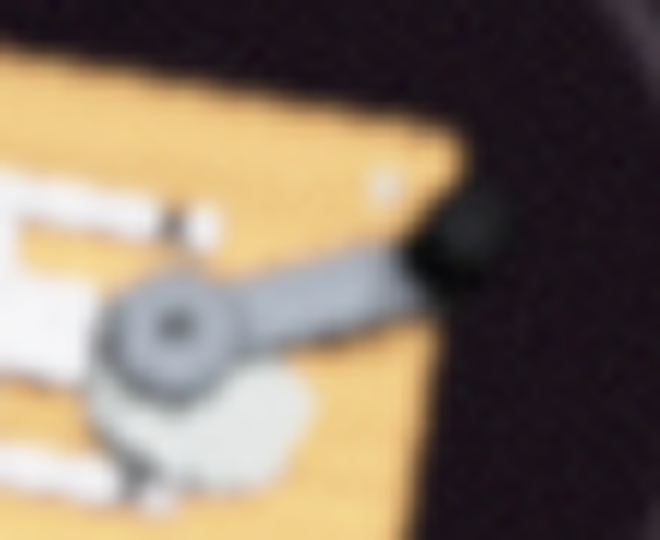

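View pics/k_s.png

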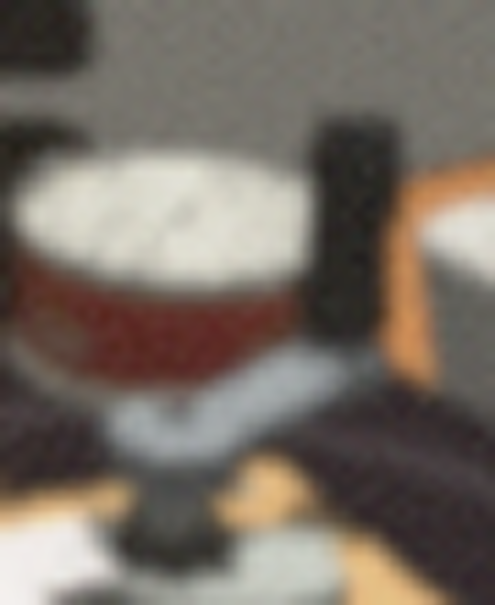

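```bash
cat >> h.py <<'E'
def plan(p,psi,n=10,g=-1,start=None):
    o=get_obs();P=o["ee_pos"] if start is None else np.array(start[:3]);y=o["orientation"][2] if start is None else start[3]
    d=(np.array(p)-P)*100/n; dy=(psi-y)/n
    out=[]
    for i in range(n):
        a=y+dy*i; c,s=np.cos(a),np.sin(a)
        out.append([round(c*d[0]+s*d[1],2),round(s*d[0]-c*d[1],2),round(-d[2],2),0,0,round(-dy,3),g])
    print("t",round(o["time"],2),P.round(4),round(y,3)); print(str(sum(out,[])).replace(" ",""))
E
python3 - <<'E'
from h import *
plan((.33,-.28,.245),1.3,10,-.5)
plan((.52,.14,.235),1.41,15,-.5,start=(.33,-.28,.245,1.3))
E
```

```text
t 1.55 [ 0.1479 -0.6072  0.2453] 0.239
[np.float64(2.54),np.float64(-2.75),np.float64(0.0),0,0,np.float64(-0.106),-0.5,np.float64(2.82),np.float64(-2.46),np.float64(0.0),0,0,np.float64(-0.106),-0.5,np.float64(3.07),np.float64(-2.15),np.float64(0.0),0,0,np.float64(-0.106),-0.5,np.float64(3.28),np.float64(-1.81),np.float64(0.0),0,0,np.float64(-0.106),-0.5,np.float64(3.45),np.float64(-1.46),np.float64(0.0),0,0,np.float64(-0.106),-0.5,np.float64(3.58),np.float64(-1.08),np.float64(0.0),0,0,np.float64(-0.106),-0.5,np.float64(3.68),np.float64(-0.7),np.float64(0.0),0,0,np.float64(-0.106),-0.5,np.float64(3.73),np.float64(-0.3),np.float64(0.0),0,0,np.float64(-0.106),-0.5,np.float64(3.74),np.float64(0.09),np.float64(0.0),0,0,np.float64(-0.106),-0.5,np.float64(3.71),np.float64(0.49),np.float64(0.0),0,0,np.float64(-0.106),-0.5]
t 1.55 [ 0.33  -0.28   0.245] 1.3
[np.float64(3.04),np.float64(0.47),np.float64(0.07),0,0,-0.007,-0.5,np.float64(3.03),np.float64(0.49),np.float64(0.07),0,0,-0.007,-0.5,np.float64(3.03),np.float64(0.52),np.float64(0.07),0,0,-0.007,-0.5,np.float64(3.03),np.float64(0.54),np.float64(0.07),0,0,-0.007,-0.5,np.float64(3.02),np.float64(0.56),np.float64(0.07),0,0,-0.007,-0.5,np.float64(3.02),np.float64(0.58),np.float64(0.07),0,0,-0.007,-0.5,np.float64(3.01),np.float64(0.6),np.float64(0.07),0,0,-0.007,-0.5,np.float64(3.01),np.float64(0.63),np.float64(0.07),0,0,-0.007,-0.5,np.float64(3.0),np.float64(0.65),np.float64(0.07),0,0,-0.007,-0.5,np.float64(3.0),np.float64(0.67),np.float64(0.07),0,0,-0.007,-0.5,np.float64(2.99),np.float64(0.69),np.float64(0.07),0,0,-0.007,-0.5,np.float64(2.99),np.float64(0.71),np.float64(0.07),0,0,-0.007,-0.5,np.float64(2.98),np.float64(0.74),np.float64(0.07),0,0,-0.007,-0.5,np.float64(2.98),np.float64(0.76),np.float64(0.07),0,0,-0.007,-0.5,np.float64(2.97),np.float64(0.78),np.float64(0.07),0,0,-0.007,-0.5]
```

{"method": "move_arm", "body": {"increments": [2.5,-2.7,0,0,0,-0.106,-0.5,2.8,-2.5,0,0,0,-0.106,-0.5,3.1,-2.1,0,0,0,-0.106,-0.5,3.3,-1.8,0,0,0,-0.106,-0.5,3.4,-1.5,0,0,0,-0.106,-0.5,3.6,-1.1,0,0,0,-0.106,-0.5,3.7,-0.7,0,0,0,-0.106,-0.5,3.7,-0.3,0,0,0,-0.106,-0.5,3.7,0.1,0,0,0,-0.106,-0.5,3.7,0.5,0,0,0,-0.106,-0.5], "force": 30}}

```text
time: 2.38
ee_pos: [0.3301, -0.2796, 0.2456]
orientation: [3.141, 0.0, 1.304]
contact_force: [-0.4, -1.1, 0.1]
grip_width: 0.0641
```

```bash
sed -i 's/print(str(sum(out,\[\]))/print(str([float(v) for v in sum(out,[])])/' h.py; python3 - <<'E'
from h import *
plan((.56,.2185,.20),1.41,20,-.5)
E
```

```text
t 2.38 [ 0.3301 -0.2796  0.2456] 1.304
[2.71,0.45,0.23,0.0,0.0,-0.005,-0.5,2.7,0.47,0.23,0.0,0.0,-0.005,-0.5,2.7,0.48,0.23,0.0,0.0,-0.005,-0.5,2.7,0.49,0.23,0.0,0.0,-0.005,-0.5,2.7,0.51,0.23,0.0,0.0,-0.005,-0.5,2.69,0.52,0.23,0.0,0.0,-0.005,-0.5,2.69,0.54,0.23,0.0,0.0,-0.005,-0.5,2.69,0.55,0.23,0.0,0.0,-0.005,-0.5,2.68,0.57,0.23,0.0,0.0,-0.005,-0.5,2.68,0.58,0.23,0.0,0.0,-0.005,-0.5,2.68,0.59,0.23,0.0,0.0,-0.005,-0.5,2.67,0.61,0.23,0.0,0.0,-0.005,-0.5,2.67,0.62,0.23,0.0,0.0,-0.005,-0.5,2.67,0.64,0.23,0.0,0.0,-0.005,-0.5,2.66,0.65,0.23,0.0,0.0,-0.005,-0.5,2.66,0.67,0.23,0.0,0.0,-0.005,-0.5,2.66,0.68,0.23,0.0,0.0,-0.005,-0.5,2.65,0.69,0.23,0.0,0.0,-0.005,-0.5,2.65,0.71,0.23,0.0,0.0,-0.005,-0.5,2.65,0.72,0.23,0.0,0.0,-0.005,-0.5]
```

{"method": "move_arm", "body": {"increments": [2.7,0.5,0.2,0,0,-0.005,-0.5,2.7,0.5,0.2,0,0,-0.005,-0.5,2.7,0.5,0.2,0,0,-0.005,-0.5,2.7,0.5,0.2,0,0,-0.005,-0.5,2.7,0.5,0.2,0,0,-0.005,-0.5,2.7,0.5,0.2,0,0,-0.005,-0.5,2.7,0.5,0.2,0,0,-0.005,-0.5,2.7,0.5,0.2,0,0,-0.005,-0.5,2.7,0.6,0.2,0,0,-0.005,-0.5,2.7,0.6,0.2,0,0,-0.005,-0.5]}}

```text
time: 3.22
ee_pos: [0.4471, -0.031, 0.2255]
orientation: [3.141, -0.0, 1.349]
contact_force: [0.1, -0.7, 0.4]
grip_width: 0.0639
```

{"method": "move_arm", "body": {"increments": [2.7,0.6,0.2,0,0,-0.005,-0.5,2.7,0.6,0.2,0,0,-0.005,-0.5,2.7,0.6,0.2,0,0,-0.005,-0.5,2.7,0.6,0.2,0,0,-0.005,-0.5,2.7,0.6,0.2,0,0,-0.005,-0.5,2.7,0.7,0.2,0,0,-0.005,-0.5,2.7,0.7,0.2,0,0,-0.005,-0.5,2.7,0.7,0.2,0,0,-0.005,-0.5,2.2,0.7,0.2,0,0,-0.005,-0.5,1.8,0.7,0.2,0,0,-0.005,-0.5]}}

```text
time: 4.05
ee_pos: [0.5619, 0.2076, 0.2053]
orientation: [3.141, -0.0, 1.4]
contact_force: [-0.2, -0.4, 0.1]
grip_width: 0.0635
```

```bash
python3 - <<'E'
from h import *
plan((.56,.2185,.16),1.41,3,-.5)
s=snapshot("scene");t=snapshot("top")
crop(s,(170,110,330,300),4,"pics/s3.png")
E
```

```text
t 4.05 [0.5619 0.2076 0.2053] 1.4
[0.35,-0.13,1.51,0.0,0.0,-0.003,-0.5,0.35,-0.12,1.51,0.0,0.0,-0.003,-0.5,0.35,-0.12,1.51,0.0,0.0,-0.003,-0.5]
```

View pics/s3.png

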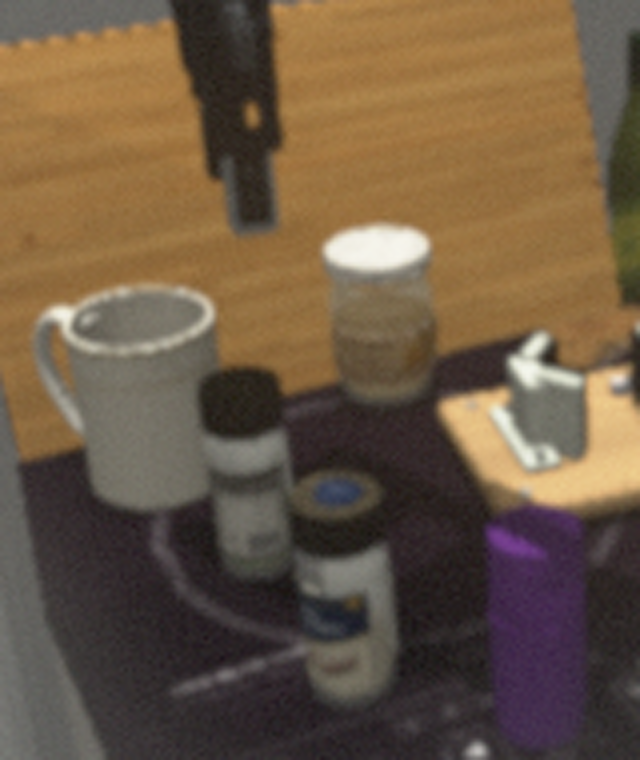

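{"method": "move_arm", "body": {"increments": [0.5,-0.1,1.5,0,0,0,-0.5,0.3,-0.1,1.5,0,0,0,-0.5,0.3,-0.2,1.5,0,0,0,-0.5,0,0,1.5,0,0,0,-0.5,0,0,1.5,0,0,0,-0.5,0,0,1.5,0,0,0,-0.5,0,0,1.5,0,0,0,-0.5,0,0,1.5,0,0,0,-0.5,0,0,1.2,0,0,0,-0.5,0,0,0.5,0,0,0,-0.5]}}

```text
time: 4.98
ee_pos: [0.5582, 0.2163, 0.0668]
orientation: [-3.139, 0.001, 1.398]
contact_force: [-0.3, -0.4, -0.3]
grip_width: 0.064
```

```bash
python3 - <<'E'
from h import *
plan((.56,.2185,.068),1.41,1,-.5)
print(get_obs()["contact_force"])
s=snapshot("scene");t=snapshot("top")
crop(s,(170,150,330,300),5,"pics/s4.png");crop(t,(205,130,285,230),6,"pics/t4.png")
E
```

```text
t 4.98 [0.5582 0.2163 0.0668] 1.398
[0.25,0.14,-0.12,0.0,0.0,-0.012,-0.5]
[-0.28570805 -0.36231351 -0.27701369]
```

View pics/s4.png

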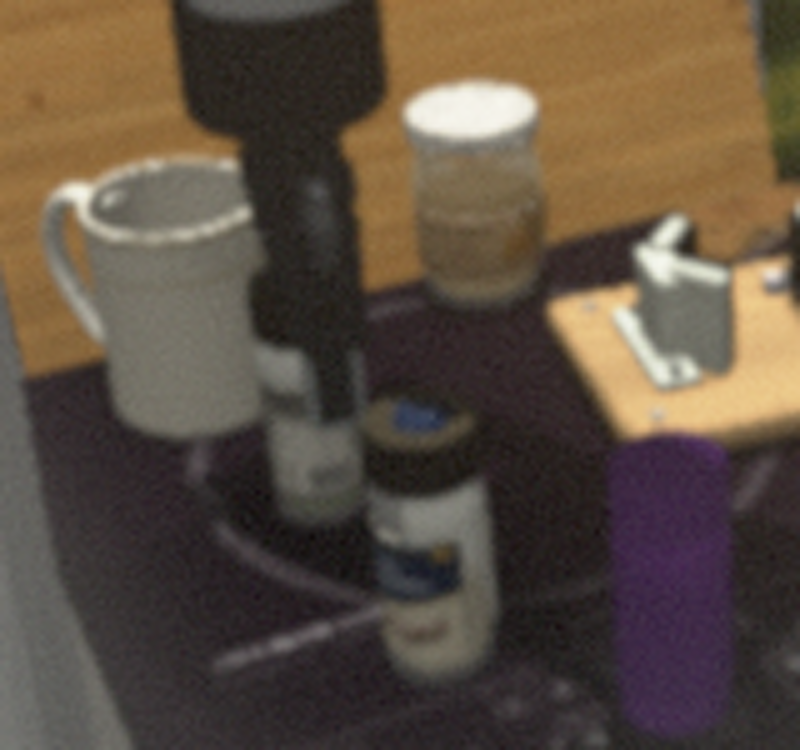

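View pics/t4.png

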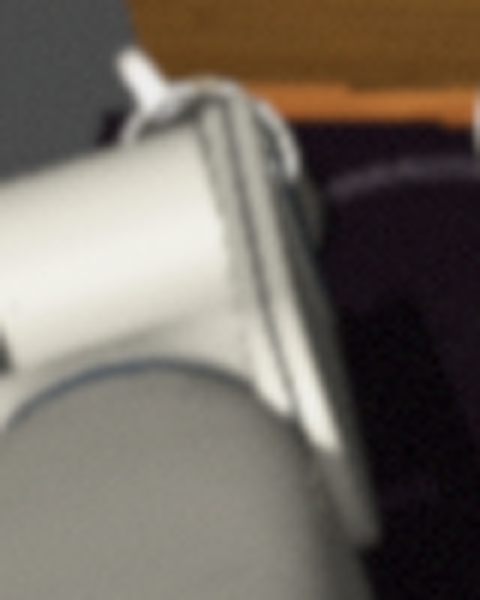

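{"method": "move_arm", "body": {"increments": [0.2,0.1,-0.1,0,0,-0.01,0,0,0,0,0,0,0,0.2,0,0,0,0,0,0,0.4,0,0,0,0,0,0,0.6,0,0,0,0,0,0,0.6,0,0,0,0,0,0,0.6,0,0,0,0,0,0,0.6,0,0,0,0,0,0,0.6,0,0,-0.5,0,0,0,0.6,0,0,-1.0,0,0,0,0.6], "force": 35}}

```text
time: 5.92
ee_pos: [0.5596, 0.2186, 0.0838]
orientation: [-3.139, 0.001, 1.409]
contact_force: [0.4, -0.2, -1.1]
grip_width: 0.0402
```

```bash
python3 - <<'E'
from h import *
s=snapshot("scene")
crop(s,(170,150,330,300),5,"pics/s5.png")
q=(.5499,-.0387,-.1594);c,sn=np.cos(q[2]),np.sin(q[2])
y=.059;print(q[0]-sn*y,q[1]+c*y)
E
```

```text
0.5592648246545466 0.019552039098984307
```

View pics/s5.png

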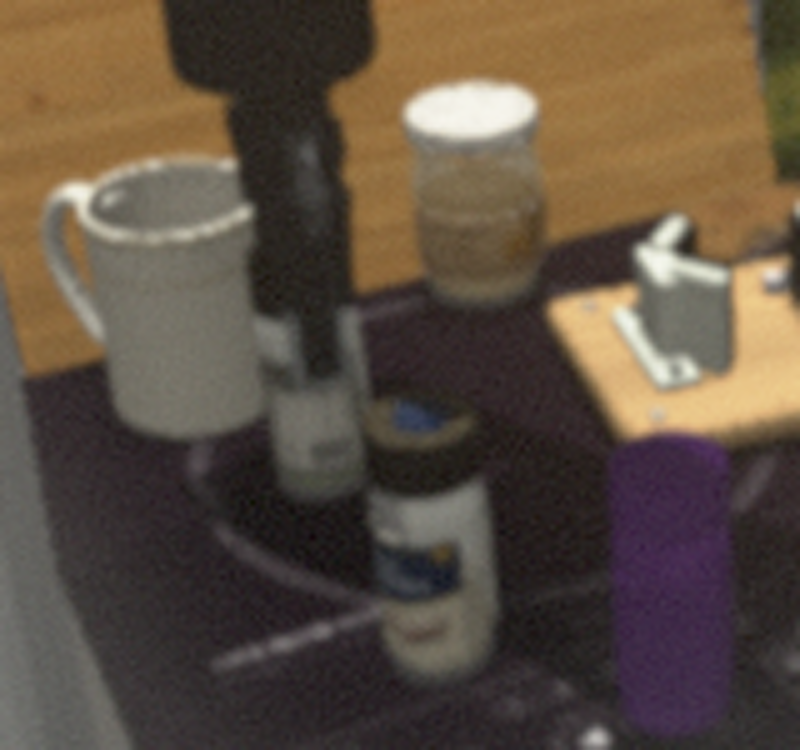

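```bash
python3 - <<'E'
from h import *
plan((.5593,.0196,.195),1.4115,10,.6)
E
```

```text
t 5.97 [0.5609 0.2191 0.0862] 1.409
[-1.97,0.31,-1.09,0.0,0.0,-0.0,0.6,-1.97,0.31,-1.09,0.0,0.0,-0.0,0.6,-1.97,0.3,-1.09,0.0,0.0,-0.0,0.6,-1.97,0.3,-1.09,0.0,0.0,-0.0,0.6,-1.97,0.3,-1.09,0.0,0.0,-0.0,0.6,-1.97,0.3,-1.09,0.0,0.0,-0.0,0.6,-1.97,0.3,-1.09,0.0,0.0,-0.0,0.6,-1.97,0.3,-1.09,0.0,0.0,-0.0,0.6,-1.97,0.3,-1.09,0.0,0.0,-0.0,0.6,-1.97,0.3,-1.09,0.0,0.0,-0.0,0.6]
```

{"method": "move_arm", "body": {"increments": [-1,0.1,-2.2,0,0,0,0.6,-1.5,0.3,-2,0,0,0,0.6,-2,0.3,-1.7,0,0,0,0.6,-2.5,0.4,-1.5,0,0,0,0.6,-2.5,0.4,-1.2,0,0,0,0.6,-2.5,0.4,-0.9,0,0,0,0.6,-2.5,0.4,-0.7,0,0,0,0.6,-2.2,0.3,-0.5,0,0,0,0.6,-1.7,0.3,-0.2,0,0,0,0.6,-1.3,0.1,0,0,0,0,0.6]}}

```text
time: 6.8
ee_pos: [0.5588, 0.0182, 0.1944]
orientation: [3.14, -0.0, 1.408]
contact_force: [0.6, -0.0, -1.3]
grip_width: 0.0401
```

```bash
python3 - <<'E'
from h import *
plan((.5593,.0196,.11),1.4115,1,.6)
s=snapshot("scene");t=snapshot("top");o=get_obs();p=o["ee_pos"];print(p)
box=(250,100,370,250)
im=cv2.resize(s[box[1]:box[3],box[0]:box[2]],None,fx=4,fy=4,interpolation=cv2.INTER_CUBIC)
a=np.linspace(0,2*np.pi,60)
for z in(p[2]-.0695,p[2]+.0355):
    P=proj("scene",np.c_[p[0]+.0205*np.cos(a),p[1]+.0205*np.sin(a),0*a+z])
    cv2.polylines(im,[((P-box[:2]+.5)*4).astype(int)],True,(255,0,0))
cv2.imwrite("pics/s6.png",im[:,:,::-1]);crop(t,(280,160,410,250),5,"pics/t6.png")
E
```

```text
t 6.8 [0.5588 0.0182 0.1944] 1.408
[0.15,0.03,8.44,0.0,0.0,-0.004,0.6]
[0.55816784 0.01816355 0.19360655]
```

View pics/s6.png

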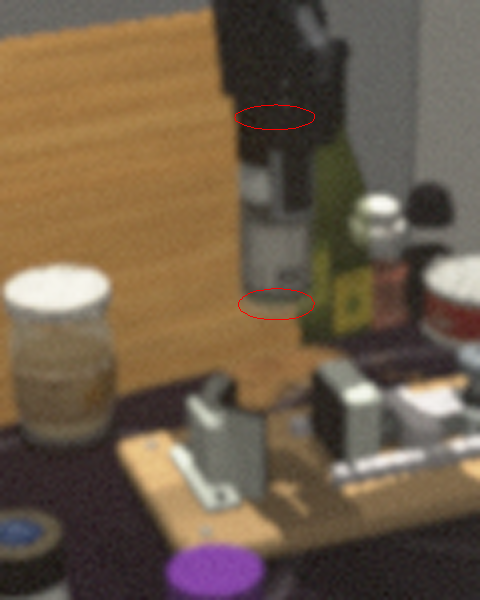

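View pics/t6.png

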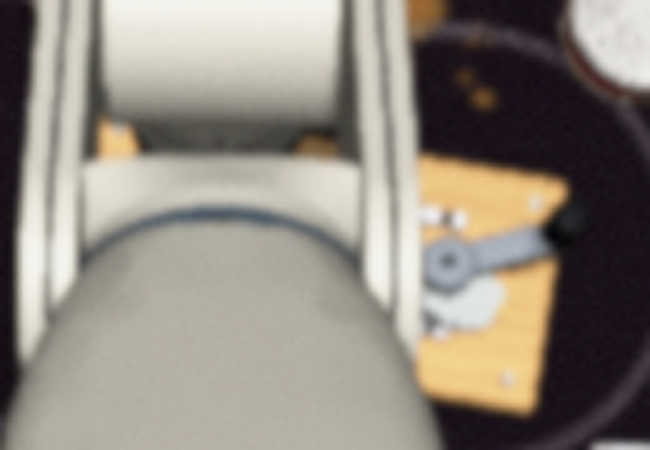

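{"method": "move_arm", "body": {"increments": [0.1,0.0,0.8,0,0,0,0.6,0.1,0.1,1.2,0,0,0,0.6,0,0,1.4,0,0,0,0.6,0,0,1.4,0,0,0,0.6,0,0,1.4,0,0,0,0.6,0,0,1.2,0,0,0,0.6,0,0,0.8,0,0,0,0.6,0,0,0.4,0,0,0,0.6,0,0,0.2,0,0,0,0.6,0,0,0,0,0,0,0.6]}}

```text
time: 7.73
ee_pos: [0.5597, 0.0218, 0.105]
orientation: [-3.141, 0.0, 1.409]
contact_force: [0.3, -0.0, -0.4]
grip_width: 0.0401
```

```bash
python3 - <<'E'
from h import *
plan((.5593,.0196,.0915),1.4115,1,.6)
s=snapshot("scene");o=get_obs();p=o["ee_pos"];print(p,o["contact_force"])
box=(270,130,390,250)
im=cv2.resize(s[box[1]:box[3],box[0]:box[2]],None,fx=5,fy=5,interpolation=cv2.INTER_CUBIC)
cv2.imwrite("pics/s7b.png",im[:,:,::-1])
a=np.linspace(0,2*np.pi,60)
for z in(p[2]-.0695,p[2]+.0355):
    P=proj("scene",np.c_[p[0]+.0205*np.cos(a),p[1]+.0205*np.sin(a),0*a+z])
    cv2.polylines(im,[((P-box[:2]+.5)*5).astype(int)],True,(255,0,0))
cv2.imwrite("pics/s7.png",im[:,:,::-1])
E
```

```text
t 7.73 [0.5597 0.0218 0.105 ] 1.409
[-0.22,-0.0,1.35,0.0,0.0,-0.002,0.6]
[0.55999209 0.02166092 0.10545352] [-0.53329064 -0.17442905 -0.23890919]
```

View pics/s7.png

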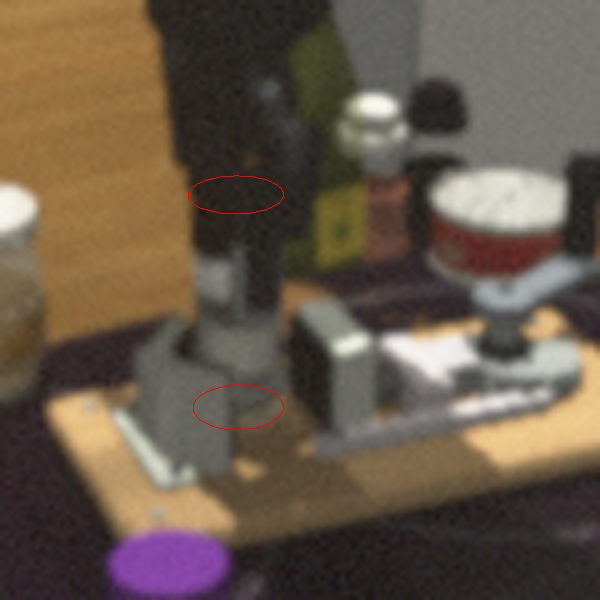

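{"method": "move_arm", "body": {"increments": [-0.2,0,0.3,0,0,0,0.6,0,0,0.3,0,0,0,0.6,0,0,0.2,0,0,0,0.6,0,0,0.2,0,0,0,0.6,0,0,0.1,0,0,0,0.6,0,0,0.1,0,0,0,0.6,0,0,0.1,0,0,0,0.6,0,0,0,0,0,0,0.6,0,0,0,0,0,0,0.6,0,0,0,0,0,0,0.6]}}

```text
time: 8.62
ee_pos: [0.5595, 0.0195, 0.0926]
orientation: [3.141, 0.0, 1.409]
contact_force: [-0.4, -0.3, 2.8]
grip_width: 0.04
```

```bash
python3 - <<'E'
from h import *
s=snapshot("scene");o=get_obs();p=o["ee_pos"];print(o["time"],p,o["contact_force"],o["ft_torque"],get_obs()["grip_width"])
box=(270,130,390,250)
im=cv2.resize(s[box[1]:box[3],box[0]:box[2]],None,fx=5,fy=5,interpolation=cv2.INTER_CUBIC)
cv2.imwrite("pics/s8.png",im[:,:,::-1])
E
```

```text
8.6667 [0.55953414 0.0195478  0.09255852] [-0.5599371  -0.34265972  3.42427967] [-0.00260214  0.26828216  0.01938458] 0.04010804629040872
```

View pics/s8.png

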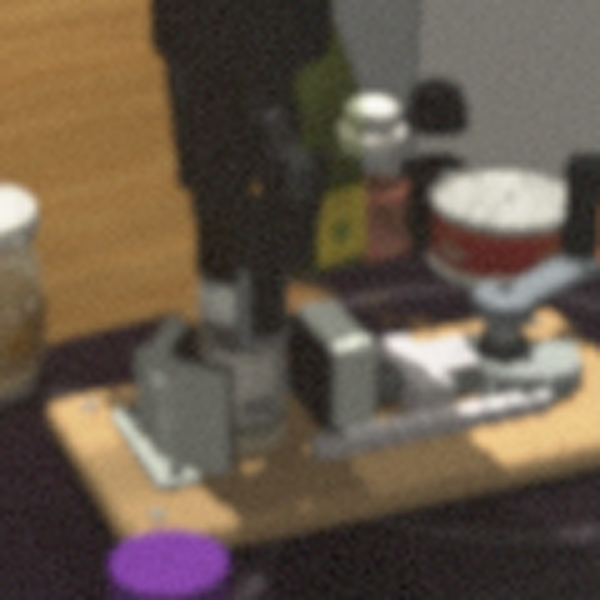

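{"method": "move_arm", "body": {"increments": [0,0,0,0,0,0,0.3,0,0,0,0,0,0,0.1,0,0,0,0,0,0,-0.1,0,0,0,0,0,0,-0.3,0,0,0,0,0,0,-0.5,0,0,0,0,0,0,-0.5,0,0,0,0,0,0,-0.5,0,0,-0.5,0,0,0,-0.5,0,0,-1,0,0,0,-0.5,0,0,-2,0,0,0,-0.5]}}

```text
time: 9.5
ee_pos: [0.5581, 0.0195, 0.1266]
orientation: [-3.138, 0.001, 1.409]
contact_force: [0.7, 0.3, -0.6]
grip_width: 0.0641
```

{"method": "move_arm", "body": {"increments": [0,0,-2.5,0,0,0,-0.5,0,0,-2.5,0,0,0,-0.5,0,0,-2.5,0,0,0,-0.5,-1.5,0,-2,0,0,0,-0.5,-2.5,0,-1,0,0,0,-0.5,-3,0,0,0,0,0,-0.5,-3.5,0,0,0,0,0,-0.5,-3.5,0,0,0,0,0,-0.5,-3,0,0,0,0,0,-0.5,-1.5,0,0,0,0,0,-0.5]}}

```text
time: 10.33
ee_pos: [0.5291, -0.166, 0.2336]
orientation: [3.14, 0.001, 1.407]
contact_force: [-0.8, 0.5, -0.0]
grip_width: 0.064
```

```bash
python3 - <<'E'
from h import *
s=snapshot("scene");t=snapshot("top");o=get_obs();print(o["time"],o["ee_pos"])
crop(s,(270,130,410,250),5,"pics/s9.png");crop(t,(270,150,430,260),5,"pics/t9.png")
E
```

```text
10.4333 [ 0.52928696 -0.1652953   0.23337938]
```

View pics/s9.png

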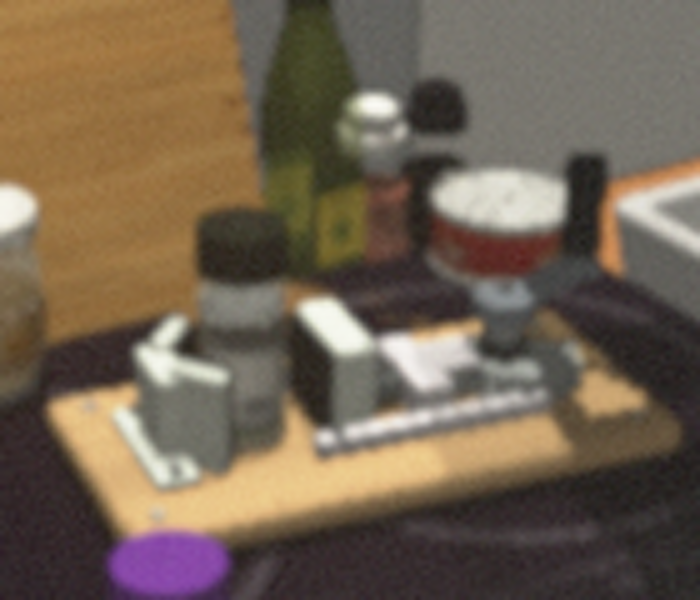

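View pics/t9.png

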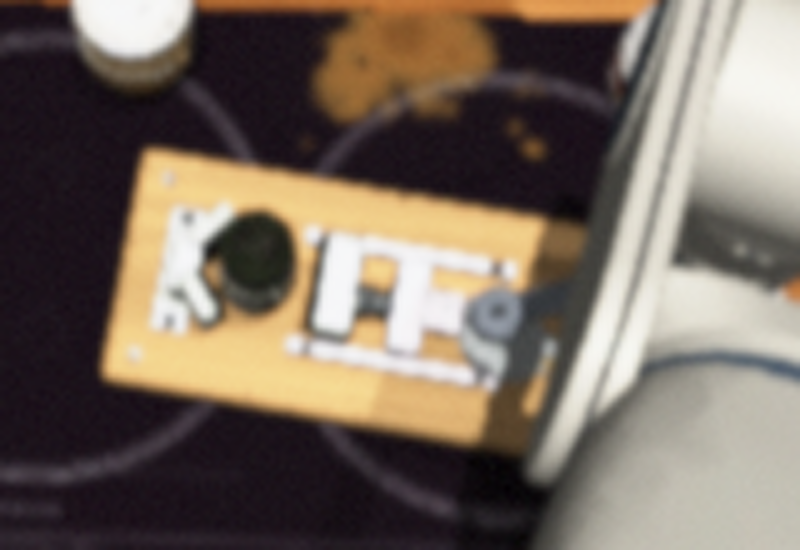

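{"method": "move_arm", "body": {"increments": [0,1.2,1,0,0,0,-0.5,0.1,1.2,1.5,0,0,0,-0.5,0,0,1.8,0,0,0,-0.5,0,0,1.8,0,0,0,-0.5,0,0,1.8,0,0,0,-0.5,0,0,1.8,0,0,0,-0.5,0,0,1.6,0,0,0,-0.5,0,0,1.4,0,0,0,-0.5,0,0,0.8,0,0,0,-0.5,0,0,0.2,0,0,0,-0.5]}}

```text
time: 11.27
ee_pos: [0.5529, -0.1648, 0.0944]
orientation: [-3.14, -0.0, 1.41]
contact_force: [0.9, -0.0, -0.8]
grip_width: 0.064
```

```bash
python3 - <<'E'
from h import *
s=snapshot("scene");t=snapshot("top");o=get_obs();print(o["time"],o["ee_pos"],o["contact_force"])
crop(s,(310,90,450,210),5,"pics/s10.png");
p=o["ee_pos"];print(proj("scene",[p,p+[0,0,-.014],[.5534,-.168,.123],[.5534,-.168,.071]]))
E
```

```text
11.3667 [ 0.55363167 -0.1653611   0.09553182] [ 0.52170114 -0.87064278  0.88207508]
[[385.63517803 170.84296838]
 [385.23158128 176.14217459]
 [387.376971   160.05263408]
 [385.84448935 179.88172595]]
```

View pics/s10.png

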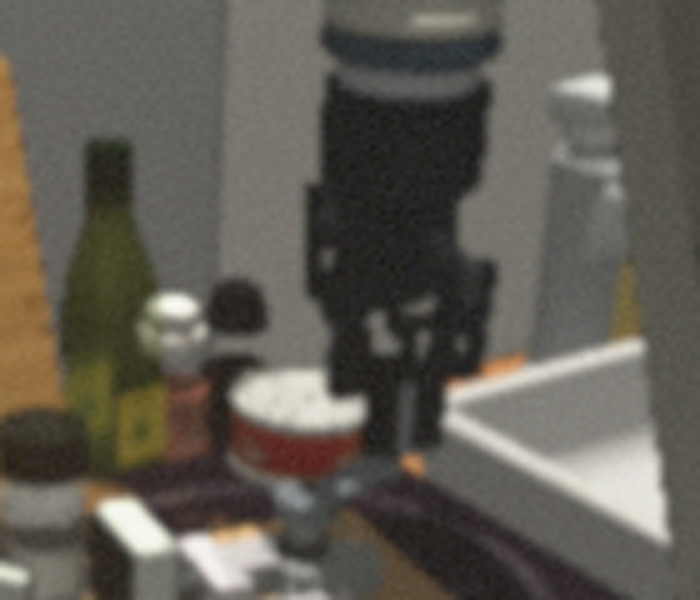

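{"method": "move_arm", "body": {"increments": [-0.2,0,0,0,0,0,-0.3,0,0,0,0,0,0,0,0,0,0,0,0,0,0.2,0,0,0,0,0,0,0.3,0,0,0,0,0,0,0.4,0,0,0,0,0,0,0.5,0,0,0,0,0,0,0.6,0,0,0,0,0,0,0.7,0,0,0,0,0,0,0.8,0,0,0,0,0,0,0.8], "force": 20}}

```text
time: 12.2
ee_pos: [0.5534, -0.168, 0.0956]
orientation: [3.141, 0.0, 1.409]
contact_force: [-1.3, -1.3, 3.8]
grip_width: 0.0203
```

```bash
python3 - <<'E'
from h import *
o=get_obs();print(o["time"],o["ee_pos"],o["contact_force"],o["grip_width"])
s=snapshot("scene");crop(s,(310,90,450,210),5,"pics/s11.png");print(get_obs()["contact_force"],get_obs()["ft_torque"])
E
```

```text
12.2 [ 0.55336806 -0.16804383  0.09557706] [-1.28597804 -1.26505838  3.79728359] 0.020314180912029366
[-0.18989335 -0.69485577  3.92774403] [-0.14441048  0.10156578  0.0155253 ]
```

View pics/s11.png

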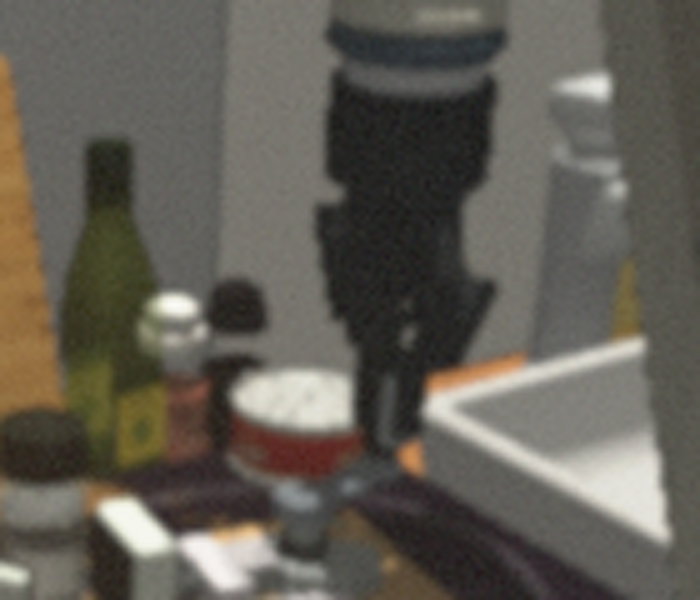

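```bash
cat >> h.py <<'E'
def arc(th0,th1,n=10,r=.06,corr=(0,0),psi=1.409,g=.8):
    a=np.linspace(th0,th1,n+1);P=r*np.c_[np.cos(a),np.sin(a)];D=np.diff(P,axis=0)*100+np.array(corr)*100/n
    c,s=np.cos(psi),np.sin(psi);acc=np.zeros(2);out=[]
    T=np.cumsum(np.c_[c*D[:,0]+s*D[:,1],s*D[:,0]-c*D[:,1]],axis=0)
    prev=np.zeros(2)
    for t in T:
        q=np.round(t-prev,2);prev=prev+q
        out+= [float(q[0]),float(q[1]),0,0,0,0,g]
    print(str(out).replace(" ",""))
E
python3 - <<'E'
from h import *
arc(-1.32,-1.82)
E
```

```text
[-0.11,-0.28,0,0,0,0,0.8,-0.1,-0.28,0,0,0,0,0.8,-0.09,-0.29,0,0,0,0,0.8,-0.07,-0.29,0,0,0,0,0.8,-0.05,-0.29,0,0,0,0,0.8,-0.05,-0.3,0,0,0,0,0.8,-0.02,-0.3,0,0,0,0,0.8,-0.01,-0.3,0,0,0,0,0.8,0.0,-0.3,0,0,0,0,0.8,0.02,-0.3,0,0,0,0,0.8]
```

{"method": "move_arm", "body": {"increments": [-0.11,-0.28,0,0,0,0,0.8,-0.1,-0.28,0,0,0,0,0.8,-0.09,-0.29,0,0,0,0,0.8,-0.07,-0.29,0,0,0,0,0.8,-0.05,-0.29,0,0,0,0,0.8,-0.05,-0.3,0,0,0,0,0.8,-0.02,-0.3,0,0,0,0,0.8,-0.01,-0.3,0,0,0,0,0.8,0.0,-0.3,0,0,0,0,0.8,0.02,-0.3,0,0,0,0,0.8]}}

```text
time: 13.08
ee_pos: [0.5233, -0.1681, 0.0955]
orientation: [3.141, 0.0, 1.409]
contact_force: [0.9, -2.1, 4.4]
grip_width: 0.0202
```

```bash
cat >> h.py <<'E'
AX=np.array([.5385,-.1098])
def st():
    o=get_obs();d=o["ee_pos"][:2]-AX;th=np.arctan2(d[1],d[0])
    u=d/np.hypot(*d);f=o["contact_force"][:2]
    print("t",round(o["time"],2),"pos",o["ee_pos"].round(4),"th",round(th,3),"r",round(np.hypot(*d),4),"F",o["contact_force"].round(1),"Frad",round(u@f,2),"Fcw",round(f@[u[1],-u[0]],2),"T",o["ft_torque"].round(2),"w",round(o["grip_width"],4))
    return th
E
python3 - <<'E'
from h import *
th=st(); th=-1.82; arc(th,th-.5)
E
```

```text
t 13.08 pos [ 0.5233 -0.1681  0.0955] th -1.826 r 0.0603 F [ 0.9 -2.1  4.4] Frad 1.81 Fcw -1.39 T [-0.31 -0.14 -0.01] w 0.0202
[0.03,-0.3,0,0,0,0,0.8,0.05,-0.29,0,0,0,0,0.8,0.07,-0.3,0,0,0,0,0.8,0.07,-0.29,0,0,0,0,0.8,0.1,-0.28,0,0,0,0,0.8,0.1,-0.28,0,0,0,0,0.8,0.12,-0.28,0,0,0,0,0.8,0.14,-0.27,0,0,0,0,0.8,0.14,-0.26,0,0,0,0,0.8,0.16,-0.25,0,0,0,0,0.8]
```

{"method": "move_arm", "body": {"increments": [0.03,-0.3,0,0,0,0,0.8,0.05,-0.29,0,0,0,0,0.8,0.07,-0.3,0,0,0,0,0.8,0.07,-0.29,0,0,0,0,0.8,0.1,-0.28,0,0,0,0,0.8,0.1,-0.28,0,0,0,0,0.8,0.12,-0.28,0,0,0,0,0.8,0.14,-0.27,0,0,0,0,0.8,0.14,-0.26,0,0,0,0,0.8,0.16,-0.25,0,0,0,0,0.8]}}

```text
time: 13.92
ee_pos: [0.497, -0.1538, 0.0955]
orientation: [3.141, 0.0, 1.409]
contact_force: [-0.5, -2.7, 5.8]
grip_width: 0.0204
```

```bash
python3 - <<'E'
from h import *
th=st(); th=-2.32; arc(th,th-.4)
s=snapshot("scene");crop(s,(270,110,410,230),5,"pics/s12.png")
E
```

```text
t 13.92 pos [ 0.497  -0.1538  0.0955] th -2.326 r 0.0605 F [-0.5 -2.7  5.8] Frad 2.32 Fcw -1.55 T [-0.34 -0.06  0.05] w 0.0204
[0.14,-0.2,0,0,0,0,0.8,0.14,-0.19,0,0,0,0,0.8,0.15,-0.18,0,0,0,0,0.8,0.16,-0.18,0,0,0,0,0.8,0.17,-0.18,0,0,0,0,0.8,0.17,-0.16,0,0,0,0,0.8,0.18,-0.16,0,0,0,0,0.8,0.19,-0.15,0,0,0,0,0.8,0.19,-0.15,0,0,0,0,0.8,0.2,-0.13,0,0,0,0,0.8]
```

View pics/s12.png

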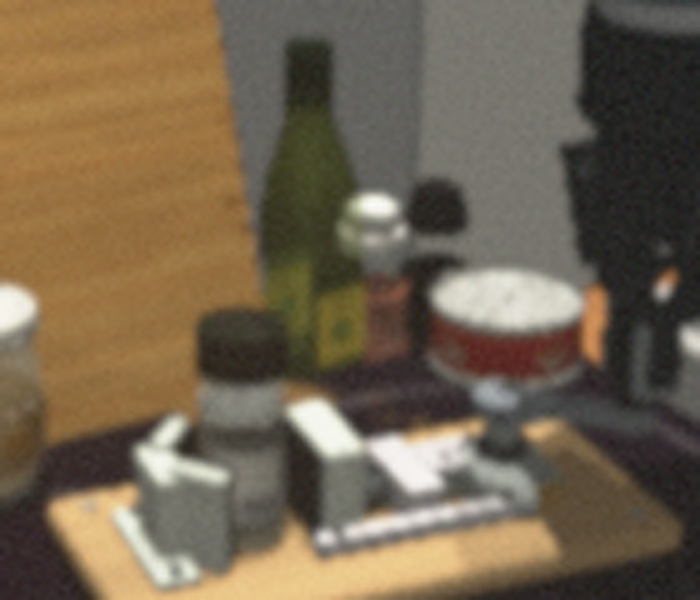

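{"method": "move_arm", "body": {"increments": [0.14,-0.2,0,0,0,0,0.8,0.14,-0.19,0,0,0,0,0.8,0.15,-0.18,0,0,0,0,0.8,0.16,-0.18,0,0,0,0,0.8,0.17,-0.18,0,0,0,0,0.8,0.17,-0.16,0,0,0,0,0.8,0.18,-0.16,0,0,0,0,0.8,0.19,-0.15,0,0,0,0,0.8,0.19,-0.15,0,0,0,0,0.8,0.2,-0.13,0,0,0,0,0.8]}}

```text
time: 14.8
ee_pos: [0.4831, -0.1344, 0.0955]
orientation: [-3.142, 0.0, 1.409]
contact_force: [0.3, -2.7, 7.4]
grip_width: 0.0207
```

```bash
python3 - <<'E'
from h import *
th=st(); th=-2.72; arc(th,th-.3)
E
```

```text
t 14.8 pos [ 0.4831 -0.1344  0.0955] th -2.724 r 0.0606 F [ 0.3 -2.7  7.4] Frad 0.84 Fcw -2.56 T [-0.37 -0.05 -0.  ] w 0.0207
[0.15,-0.1,0,0,0,0,0.8,0.16,-0.09,0,0,0,0,0.8,0.15,-0.09,0,0,0,0,0.8,0.16,-0.08,0,0,0,0,0.8,0.17,-0.08,0,0,0,0,0.8,0.16,-0.07,0,0,0,0,0.8,0.17,-0.07,0,0,0,0,0.8,0.17,-0.06,0,0,0,0,0.8,0.17,-0.06,0,0,0,0,0.8,0.17,-0.05,0,0,0,0,0.8]
```

{"method": "move_arm", "body": {"increments": [0.15,-0.1,-0.03,0,0,0,0.8,0.16,-0.09,-0.02,0,0,0,0.8,0.15,-0.09,0,0,0,0,0.8,0.16,-0.08,0,0,0,0,0.8,0.17,-0.08,0,0,0,0,0.8,0.16,-0.07,0,0,0,0,0.8,0.17,-0.07,0,0,0,0,0.8,0.17,-0.06,0,0,0,0,0.8,0.17,-0.06,0,0,0,0,0.8,0.17,-0.05,0,0,0,0,0.8]}}

```text
time: 15.63
ee_pos: [0.4785, -0.1168, 0.0957]
orientation: [-3.141, 0.0, 1.409]
contact_force: [0.0, -1.8, 1.5]
grip_width: 0.0207
```

```bash
python3 - <<'E'
from h import *
th=st(); th=-3.02; arc(th,th-.25)
s=snapshot("scene");crop(s,(270,110,410,230),5,"pics/s13.png")
E
```

```text
t 15.63 pos [ 0.4785 -0.1168  0.0957] th -3.026 r 0.0604 F [ 0.  -1.8  1.5] Frad 0.19 Fcw -1.76 T [-0.38  0.04 -0.02] w 0.0207
[0.14,-0.04,0,0,0,0,0.8,0.15,-0.04,0,0,0,0,0.8,0.15,-0.03,0,0,0,0,0.8,0.14,-0.03,0,0,0,0,0.8,0.15,-0.02,0,0,0,0,0.8,0.15,-0.03,0,0,0,0,0.8,0.15,-0.01,0,0,0,0,0.8,0.15,-0.02,0,0,0,0,0.8,0.15,-0.01,0,0,0,0,0.8,0.15,-0.01,0,0,0,0,0.8]
```

View pics/s13.png

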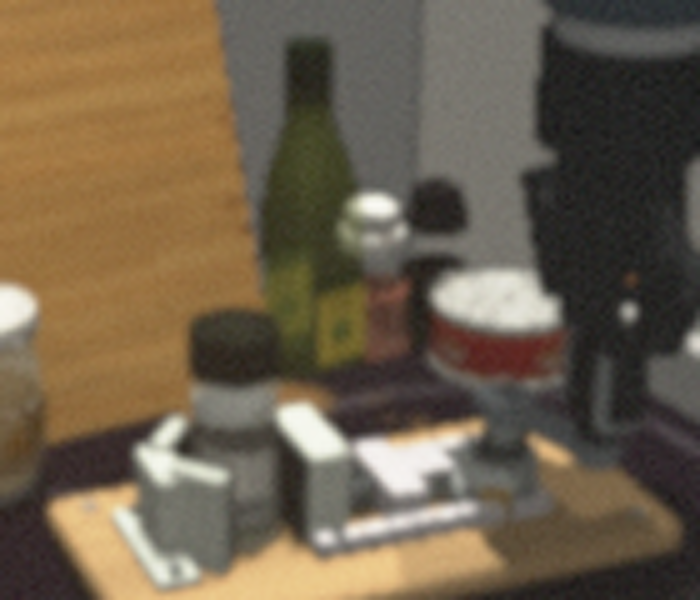

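{"method": "move_arm", "body": {"increments": [0.14,-0.04,0,0,0,0,0.8,0.15,-0.04,0,0,0,0,0.8,0.15,-0.03,0,0,0,0,0.8,0.14,-0.03,0,0,0,0,0.8,0.15,-0.02,0,0,0,0,0.8,0.15,-0.03,0,0,0,0,0.8,0.15,-0.01,0,0,0,0,0.8,0.15,-0.02,0,0,0,0,0.8,0.15,-0.01,0,0,0,0,0.8,0.15,-0.01,0,0,0,0,0.8], "force": 28}}

```text
time: 16.52
ee_pos: [0.4786, -0.1022, 0.0958]
orientation: [-3.141, 0.001, 1.409]
contact_force: [-1.8, -5.1, 2.1]
grip_width: 0.0202
```

```bash
python3 - <<'E'
from h import *
th=st(); th=-3.27; arc(th,th-.25)
E
```

```text
t 16.52 pos [ 0.4786 -0.1022  0.0958] th 3.015 r 0.0604 F [-1.8 -5.1  2.1] Frad 1.14 Fcw -5.24 T [-0.83  0.32  0.03] w 0.0202
[0.15,-0.0,0,0,0,0,0.8,0.15,-0.0,0,0,0,0,0.8,0.15,0.0,0,0,0,0,0.8,0.15,0.01,0,0,0,0,0.8,0.15,0.01,0,0,0,0,0.8,0.15,0.02,0,0,0,0,0.8,0.15,0.02,0,0,0,0,0.8,0.15,0.02,0,0,0,0,0.8,0.14,0.03,0,0,0,0,0.8,0.15,0.03,0,0,0,0,0.8]
```

{"method": "move_arm", "body": {"increments": [0.15,0,0,0,0,0,0.8,0.15,0,0,0,0,0,0.8,0.15,0,0,0,0,0,0.8,0.15,0.01,0,0,0,0,0.8,0.15,0.01,0,0,0,0,0.8,0.15,0.02,0,0,0,0,0.8,0.15,0.02,0,0,0,0,0.8,0.15,0.02,0,0,0,0,0.8,0.14,0.03,0,0,0,0,0.8,0.15,0.03,0,0,0,0,0.8]}}

```text
time: 17.35
ee_pos: [0.4821, -0.0878, 0.0957]
orientation: [-3.141, 0.001, 1.409]
contact_force: [-3.8, -10.7, 2.6]
grip_width: 0.0207
```

```bash
python3 - <<'E'
from h import *
th=st(); th=-3.52; arc(th,th-.2)
s=snapshot("scene");crop(s,(270,110,410,230),5,"pics/s14.png")
E
```

```text
t 17.35 pos [ 0.4821 -0.0878  0.0957] th 2.77 r 0.0606 F [ -3.8 -10.7   2.6] Frad -0.37 Fcw -11.3 T [-1.57  0.62  0.02] w 0.0207
[0.12,0.03,0,0,0,0,0.8,0.11,0.03,0,0,0,0,0.8,0.12,0.03,0,0,0,0,0.8,0.11,0.03,0,0,0,0,0.8,0.12,0.04,0,0,0,0,0.8,0.11,0.04,0,0,0,0,0.8,0.12,0.04,0,0,0,0,0.8,0.11,0.04,0,0,0,0,0.8,0.11,0.05,0,0,0,0,0.8,0.11,0.04,0,0,0,0,0.8]
```

View pics/s14.png

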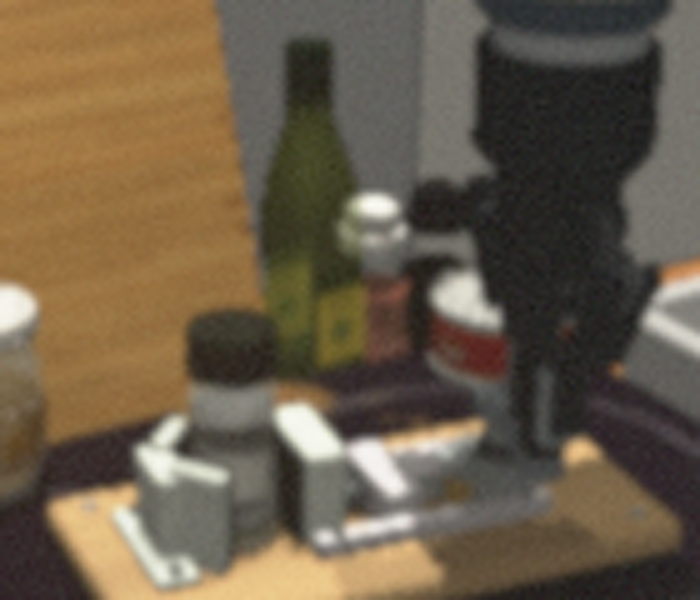

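{"method": "move_arm", "body": {"increments": [0.1,0.03,0,0,0,0,0.8,0.1,0.03,0,0,0,0,0.8,0.1,0.03,0,0,0,0,0.8,0.1,0.03,0,0,0,0,0.8,0.1,0.03,0,0,0,0,0.8,0.1,0.03,0,0,0,0,0.8,0.1,0.03,0,0,0,0,0.8,0,0,0,0,0,0,0.8,0,0,0,0,0,0,0.8,0,0,0,0,0,0,0.8]}}

```text
time: 18.23
ee_pos: [0.4851, -0.0813, 0.0957]
orientation: [-3.14, 0.001, 1.409]
contact_force: [-4.0, -6.8, 2.4]
grip_width: 0.02
```

```bash
python3 - <<'E'
from h import *
th=st(); arc(th,th-.12)
s=snapshot("scene");crop(s,(270,110,410,230),5,"pics/s15.png")
E
```

```text
t 18.23 pos [ 0.4851 -0.0813  0.0957] th 2.65 r 0.0605 F [-4.  -6.8  2.4] Frad 0.34 Fcw -7.84 T [-1.12  0.47  0.02] w 0.02
[0.07,0.02,0,0,0,0,0.8,0.07,0.03,0,0,0,0,0.8,0.06,0.02,0,0,0,0,0.8,0.07,0.03,0,0,0,0,0.8,0.07,0.03,0,0,0,0,0.8,0.06,0.02,0,0,0,0,0.8,0.07,0.03,0,0,0,0,0.8,0.07,0.03,0,0,0,0,0.8,0.06,0.03,0,0,0,0,0.8,0.07,0.03,0,0,0,0,0.8]
```

View pics/s15.png

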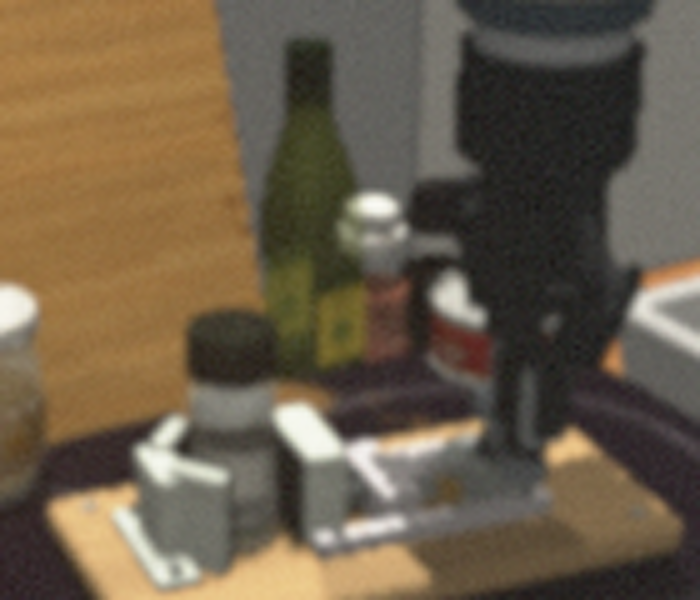

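```bash
python3 - <<'E'
from h import *
s=snapshot("scene");crop(s,(340,180,385,215),16,"pics/s16.png")
for z in(.03,.04,.05):
    p=at("scene",[360,208],z);d=p[:2]-AX;print(z,p,np.hypot(*d),np.arctan2(d[1],d[0]))
st()
E
```

```text
0.03 [ 0.52983167 -0.07626055  0.03      ] 0.03464151260855467 1.8237135174053334
0.04 [ 0.51530311 -0.06547819  0.04      ] 0.05002517962370826 2.0529679548059674
0.05 [ 0.50077454 -0.05469583  0.05      ] 0.0667808351877312 2.1711258759589134
t 18.33 pos [ 0.4852 -0.0813  0.0957] th 2.65 r 0.0605 F [-3.4 -6.4  2.2] Frad -0.05 Fcw -7.22 T [-1.08  0.48  0.02] w 0.0203
```

View pics/s16.png

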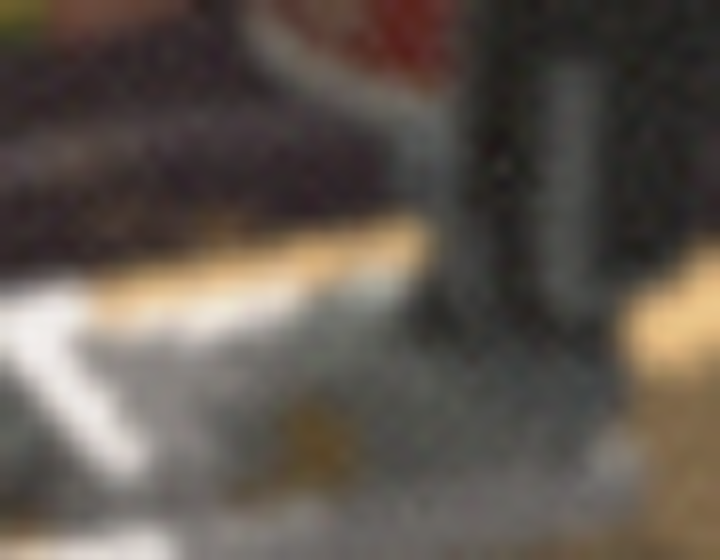

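{"method": "move_arm", "body": {"increments": [0.1,0.04,0,0,0,0,0.8,0.1,0.04,0,0,0,0,0.8,0.1,0.04,0,0,0,0,0.8,0.1,0.04,0,0,0,0,0.8,0.1,0.04,0,0,0,0,0.8,0.1,0.04,0,0,0,0,0.8,0.1,0.05,0,0,0,0,0.8,0,0,0,0,0,0,0.8,0,0,0,0,0,0,0.8,0,0,0,0,0,0,0.8]}}

```text
time: 19.17
ee_pos: [0.4891, -0.0749, 0.0956]
orientation: [-3.14, 0.001, 1.409]
contact_force: [-3.6, -8.1, 1.3]
grip_width: 0.0206
```

```bash
python3 - <<'E'
from h import *
th=st(); arc(th,th-.12,7)
s=snapshot("scene");crop(s,(320,180,385,225),12,"pics/s17.png")
E
```

```text
t 19.17 pos [ 0.4891 -0.0749  0.0956] th 2.527 r 0.0605 F [-3.6 -8.1  1.3] Frad -1.76 Fcw -8.7 T [-1.11  0.46  0.02] w 0.0206
[0.09,0.05,0,0,0,0,0.8,0.09,0.04,0,0,0,0,0.8,0.09,0.05,0,0,0,0,0.8,0.09,0.05,0,0,0,0,0.8,0.09,0.05,0,0,0,0,0.8,0.09,0.06,0,0,0,0,0.8,0.09,0.05,0,0,0,0,0.8]
```

View pics/s17.png

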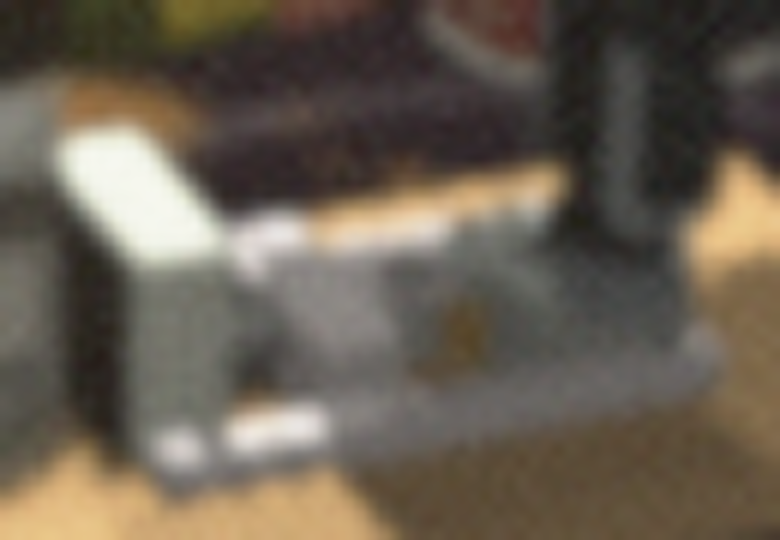

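{"method": "move_arm", "body": {"increments": [0.09,0.05,0,0,0,0,0.8,0.09,0.05,0,0,0,0,0.8,0.09,0.05,0,0,0,0,0.8,0.09,0.05,0,0,0,0,0.8,0.09,0.05,0,0,0,0,0.8,0.09,0.06,0,0,0,0,0.8,0.09,0.05,0,0,0,0,0.8,0,0,0,0,0,0,0.8,0,0,0,0,0,0,0.8,0,0,0,0,0,0,0.8]}}

```text
time: 20.05
ee_pos: [0.4947, -0.0686, 0.0958]
orientation: [3.141, -0.0, 1.409]
contact_force: [0.6, 1.3, -0.2]
grip_width: 0.0206
```

```bash
python3 - <<'E'
from h import *
th=st(); arc(th,th-.12,7)
s=snapshot("scene");crop(s,(320,180,385,225),12,"pics/s18.png")
E
```

```text
t 20.05 pos [ 0.4947 -0.0686  0.0958] th 2.386 r 0.0601 F [ 0.6  1.3 -0.2] Frad 0.47 Fcw 1.4 T [ 0.07 -0.17  0.09] w 0.0206
[0.08,0.06,0,0,0,0,0.8,0.09,0.06,0,0,0,0,0.8,0.08,0.06,0,0,0,0,0.8,0.08,0.06,0,0,0,0,0.8,0.08,0.07,0,0,0,0,0.8,0.08,0.06,0,0,0,0,0.8,0.08,0.07,0,0,0,0,0.8]
```

View pics/s18.png

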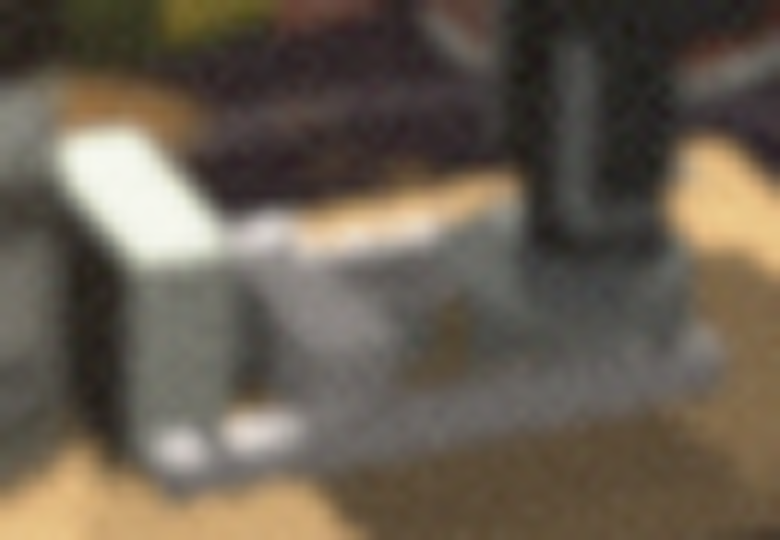

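{"method": "move_arm", "body": {"increments": [0.08,0.06,0,0,0,0,0.8,0.08,0.06,0,0,0,0,0.8,0.08,0.06,0,0,0,0,0.8,0.08,0.06,0,0,0,0,0.8,0.08,0.06,0,0,0,0,0.8,0,0,0,0,0,0,0.8,0,0,0,0,0,0,0.8,0,0,0,0,0,0,0.8,0,0,0,0,0,0,0.8,0,0,0,0,0,0,0.8]}}

```text
time: 20.93
ee_pos: [0.498, -0.0654, 0.0959]
orientation: [3.141, -0.0, 1.409]
contact_force: [-0.1, -0.4, 0.8]
grip_width: 0.0203
```

```bash
python3 - <<'E'
from h import *
st()
E
```

```text
t 20.93 pos [ 0.498  -0.0654  0.0959] th 2.31 r 0.0601 F [-0.1 -0.4  0.8] Frad -0.18 Fcw -0.36 T [ 0.09 -0.06 -0.01] w 0.0203
```

{"method": "move_arm", "body": {"increments": [0,0,0,0,0,0,0.4,0,0,0,0,0,0,0.2,0,0,0,0,0,0,0,0,0,0,0,0,0,-0.2,0,0,0,0,0,0,-0.3,0,0,0,0,0,0,-0.3,0,0,0,0,0,0,-0.3,0,0,0,0,0,0,-0.3,0,0,0,0,0,0,-0.3,0,0,0,0,0,0,-0.3]}}

```text
time: 21.77
ee_pos: [0.4979, -0.0655, 0.0958]
orientation: [-3.142, 0.0, 1.409]
contact_force: [-0.3, 0.4, 1.1]
grip_width: 0.0554
```

```bash
python3 - <<'E'
from h import *
st()
s=snapshot("scene");crop(s,(270,110,410,230),5,"pics/s20.png")
E
```

```text
t 21.77 pos [ 0.4979 -0.0655  0.0958] th 2.312 r 0.0601 F [-0.3  0.4  1.1] Frad 0.52 Fcw 0.09 T [ 0.02 -0.02 -0.01] w 0.0554
```

View pics/s20.png

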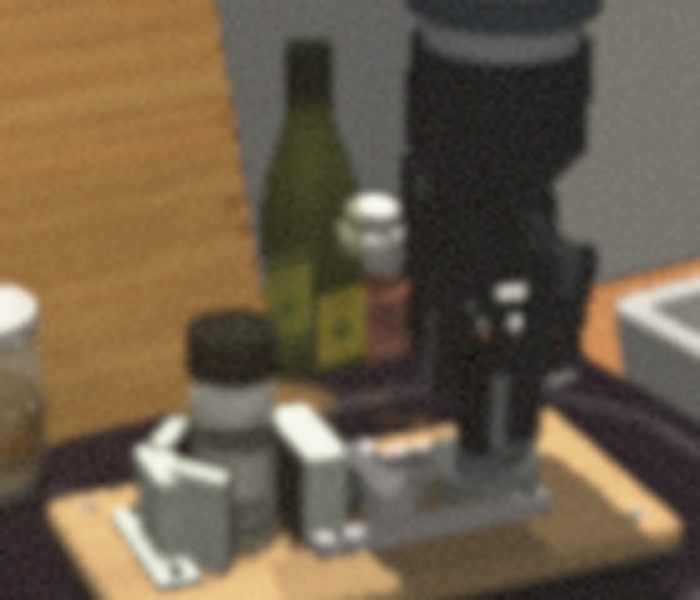

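Still clamped. Raise straight up, then away.

{"method": "move_arm", "body": {"increments": [0,0,-0.4,0,0,0,-0.3,0,0,-0.8,0,0,0,-0.3,0,0,-1.2,0,0,0,-0.3,0,0,-1.5,0,0,0,-0.3,0,0,-1.5,0,0,0,-0.3,0,0,-1.5,0,0,0,-0.3,0,0,-1.5,0,0,0,-0.3,0,0,-1.5,0,0,0,-0.3,0,0,-1,0,0,0,-0.3,0,0,-0.5,0,0,0,-0.3]}}

```text
time: 22.65
ee_pos: [0.4986, -0.0655, 0.2118]
orientation: [3.139, -0.0, 1.409]
contact_force: [0.3, 0.5, -0.2]
grip_width: 0.0557
```

{"method": "move_arm", "body": {"increments": [-1,0,-0.5,0,0,0,-0.3,-2,0,0,0,0,0,-0.3,-3,0,0,0,0,0,-0.3,-3,0,0,0,0,0,-0.3,-3,0,0,0,0,0,-0.3,-3,0,0,0,0,0,-0.3,-3,0,0,0,0,0,-0.3,-2,0,0,0,0,0,-0.3,-1,0,0,0,0,0,-0.3,0,0,0,0,0,0,-0.3]}}

```text
time: 23.48
ee_pos: [0.4633, -0.2745, 0.2143]
orientation: [-3.141, -0.0, 1.406]
contact_force: [0.1, -0.7, -0.6]
grip_width: 0.0558
```

```bash
python3 - <<'E'
from h import *
st()
s=snapshot("scene");crop(s,(270,110,410,230),5,"pics/s21.png")
t=snapshot("top");crop(t,(205,130,435,300),3.4,"pics/t21.png");crop(t,(285,170,410,245),6,"pics/t22.png")
E
```

```text
t 23.48 pos [ 0.4633 -0.2745  0.2143] th -1.999 r 0.1811 F [ 0.1 -0.7 -0.6] Frad 0.56 Fcw -0.35 T [ 0.02 -0.02 -0.03] w 0.0558
```

View pics/s21.png

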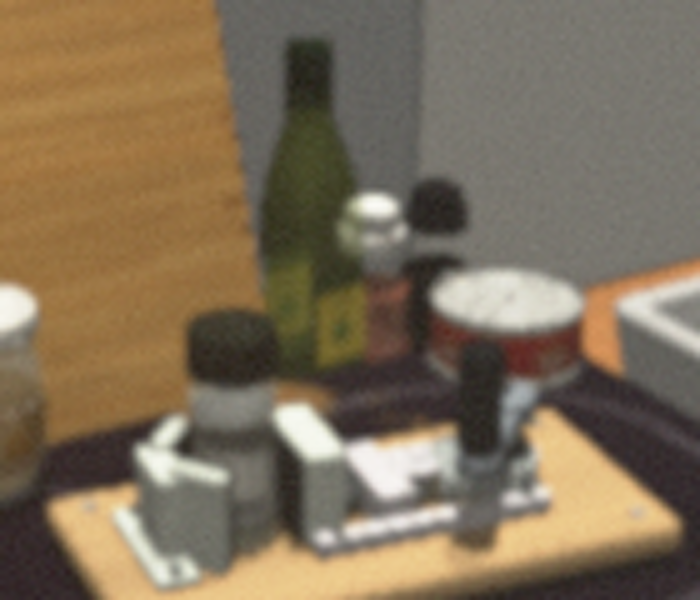

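View pics/t22.png

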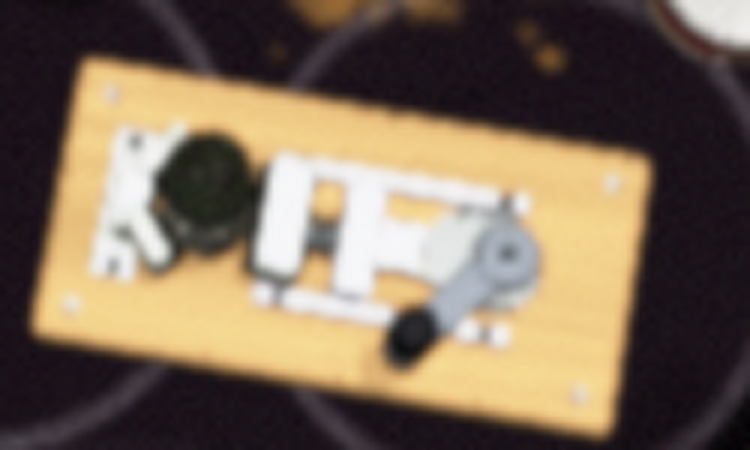

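View pics/t21.png

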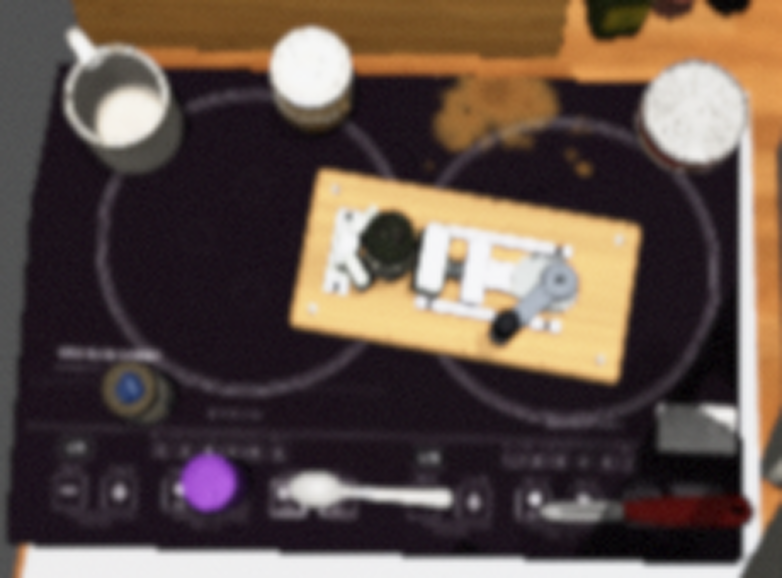

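```bash
python3 - <<'E'
from h import *
t=snapshot("top")
p=proj("top",[[.56,.0245,.127],[AX[0]+.06*np.cos(2.31),AX[1]+.06*np.sin(2.31),.123]])
print(((p-[285,170]+.5)*6).round(), at("top",[285+205/6-.5,170+178/6-.5],.127))
crop(t,(285,170,410,245),6,"pics/t23.png")
a=cv2.imread("pics/t22.png").astype(int);b=cv2.imread("pics/t23.png").astype(int);print(abs(a-b).mean(),abs(a-b).max())
E
```

```text
[[206. 174.]
 [416. 325.]] [0.55823102 0.02489357 0.127     ]
1.0891753086419753 13
```

```bash
python3 -c "
from cell import *
print(hand_in(),get_obs()['time'])"
```

```text
the job is handed in; nothing more can be done
the job is handed in; nothing more can be done
```

The herb jar is clamped in the vise with the roller on the cam's flat, and I handed the job in at about 23.6 s of the 64 s. No verdict was reported.

- **Jar:** I took the dark-capped jar by the mug and stood it on the board between the open jaw and the vee. The last picture before cranking showed it upright and let go.
- **Crank:** I held the knob at 20 N, later 28 N, and wound it clockwise about 2.65 rad. The resistance rose to 11.3 N, a little over the roughly 9 N expected. It dipped to 7.8 N, was back at 8.7 N, and then vanished and turned to a 1.4 N pull onward as the roller dropped in. I followed about 0.08 rad further, where the load read about zero, then let go and backed off upward.
- **Last checks:**
  - The crank and jaw did not move between pictures after release, and the robot touched nothing.
  - The jar measured about 2 mm from the seat I had worked out. The limit is 4 mm, and the calibration is itself only good to about 2 mm.
  - The other things on the hob look unmoved.
  - I could not measure the jaw's pressing force. That it holds rests on the load vanishing and the crank staying put.

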